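# Pack and chock the row of thread spools

## Robot

A 6-joint arm with a two-finger parallel gripper is mounted at the origin on the work surface. World frame = base frame: x ahead of the robot, y to its left, z up, the work surface at z = 0. Lengths are in m, angles in rad, forces in N, time in s.
With the tool pointing down it reaches from about 0.275 to 0.775 m from the base axis. Payload 14.6 kg.
Tool frame: the origin (TCP) lies on the centre line of the jaws, within the pads' length; the fingertips stand 14 mm ahead of it and the grasp point (between the pads) lies 5 mm behind it; y points along the fingers, x is the direction in which the jaws open and shut, and the axes are right-handed (so a half turn about y gives the same grasp; the last joint's range is limited). The gripper opens to 85 mm and grips with 20 to 120 N. Pads are 22 mm wide; open, the fingers measure 114 mm over their backs; the gripper's body (76 mm by 85 mm) begins 54 mm behind the grasp point. The pads swing forward as they close: fully open they stand 13 mm farther back than shut.
Start: joints at [-1.424, 0.263, -0.048, 1.259, 0, 1.415], TCP at [0.156, -0.501, 0.245] pointing down, gripper open.
Joint ranges: [-2.65, 2.65], [-0.89, 1.7], [-1.18, 1.37], [-2.13, 2.11], [-1.35, 1.29], [-3.14, 3.14]. Speed limits (rad/s): [1.89, 1.89, 2.57, 2.79, 3.14, 3.14].

## Interface

Orientations are given as a unit quaternion [x, y, z, w].
In Python, from cell import * gives the robot as it stands.
- The arm moves only by the shell command python3 -m creep 'ROWS'. ROWS is JSON, a list of rows, each a list of 3 entries, a list of its own where there are three numbers: the turn, a rotation vector about the tool's x, y, z in degrees, then the shift along the tool's x, y, z in m, then the gripper's target within -1 to 1 (shut at 1, half-way at 0, fully open at -1). A call has exactly 5 rows; each row is the pose to reach, as a shift and turn from the pose commanded when the call began, along the tool's axes at that moment; what a row does not reach only later rows make up. A row lasts 1/10 s, in which the tool goes at most 50 mm and 8.59 degrees, less where a joint would pass 70% of its speed; a pose out of reach is approached as far as the arm can. A call with a gripper value outside its range is refused whole. The fingers move at their own pace and stop on an object; the grip force is fixed at half the most. Time passes only in rows, so rows that repeat a pose let the fingers close, or fill a call up. It gives the time, the measured TCP pose, the force and the opening at its end, in the units of the state.
- get_state(): the state, without advancing time (a new reading comes with each control period).
- get_image(name): name is "side" or "top"; returns the picture (420x560x3 uint8, red, green, blue); there is no depth.
- camera_model(name): a dict with "vfov" (degrees; the focal length in pixels is half the picture's height over the tangent of half this angle, whatever the lens; pixels are square), "cx", "cy" (the principal point, pixels), "world_to_cam" (4x4, takes a point from world to camera coordinates). Camera axes: x right, y up, looking along -z (the intrinsics and any distortion apply to the point x, -y, -z); pixel columns grow to the right and rows downward; lengths in m; the calibration is good to about 2 mm. A picture is of the moment at which its call begins. camera_model takes no time and is no camera call.
- sign_off(): hands the job in, once; it reports no verdict.
Trained networks look in the newest picture that a camera, given by its name, has taken for a name from the list of things; names that differ only in an ending like _2 or _b are one class to them, and where a whole thing is asked for, a point or a joint stands for the part that bears it (a point fixed in the world has none). Each returns a list of dicts, best first, with "confidence" (0 to 1); they miss things now and then, are a little off and sometimes report something else, mostly with a low value. They report only what shows in the picture. A call takes as long as a camera call. They do not tell look-alikes from the thing itself.
- boxes_of(camera, name): "rect" ([centre column, centre row, width, height] in pixels, round what is visible of it).
- tip_of(camera, name): "centre" ([column, row] in pixels: a listed point, or the origin of a listed thing).
The state is a dict: "time": time; "joints": joint angles; "dq": joint speeds; "tau": joint torques, N m; "position": TCP position; "ee_rot": TCP orientation; "force": force on the tool from outside, world axes, zero at the start; "moment": the same for the moment, N m; "gripper_width": opening from 0.0 (shut) to 1.0 (fully open).
Only numpy, scipy, OpenCV 4.12 (cv2) and the standard library are available. Lean on these libraries where they do the work, as an engineer would, in place of code of your own. Each camera call takes 0.05 s, during which the arm holds its last target.

## Task

Lay the loose blue spool on its side on the cork board, parallel to the green ones and in line with them at the open end of their row, and let go of it. Then stand the orange chock flat and square on the board, leaning face against the blue spool, and press it firmly towards the blue stop until all four spools are tight together and you feel the row go solid; keep it pressed there for a moment, without ramming it, then let go and leave everything tight. Leave the other things on the table alone.

Things in the scene. Friction and masses are not known exactly. Their poses are not given: they have to be found in the camera images.
- board: Fixed packing board on the table: cork top 150 mm (its x) by 400 mm (its y), 10 mm thick. Origin at the centre of its underside, z up: it reaches from y = -200 to +200 mm and x = -75 to +75 mm, top at z = 10 mm. The row of spools runs along its y, centred on x = 0; the end at -y is open. Spools roll on it with some resistance, and stay where they are put.
- stop: Blue steel stop across the +y end of the board, fixed to it, 150 mm wide, 40 mm high. Origin at board y = +180 mm, on the cork. On two screws it carries an aluminium pad, 120 mm wide, 36 mm high, which the row bears on. The pad is screwed out differently each time and does not move: its face lies anywhere from 5 to 30 mm before this origin (board y +150 to +175 mm); no pose tells where.
- green1: Green thread spool lying on its side: a plain green cylinder of 46 mm diameter, 96 mm long with white rims, plus a 22 mm thick core stub of 7 mm at each end (110 mm overall), 0.12 to 0.21 kg. Origin at its middle, on its axis; x runs along the axis (y and z turn as it rolls). The one nearest the stop. Starts on the board, square to it, 2 to 37 mm short of the stop's pad.
- green2: Green thread spool lying on its side: a plain green cylinder of 46 mm diameter, 96 mm long with white rims, plus a 22 mm thick core stub of 7 mm at each end (110 mm overall), 0.12 to 0.21 kg. Origin at its middle, on its axis; x runs along the axis (y and z turn as it rolls). The middle one of the three on the board, with loose gaps either side (1 to 21 mm).
- green3: Green thread spool lying on its side: a plain green cylinder of 46 mm diameter, 96 mm long with white rims, plus a 22 mm thick core stub of 7 mm at each end (110 mm overall), 0.12 to 0.21 kg. Origin at its middle, on its axis; x runs along the axis (y and z turn as it rolls). The one farthest from the stop, with a loose gap to the middle one (1 to 21 mm).
- blue: Blue thread spool lying on its side: a plain blue cylinder of 46 mm diameter, 96 mm long with white rims, plus a 22 mm thick core stub of 7 mm at each end (110 mm overall), 0.12 to 0.21 kg. Origin at its middle, on its axis; x runs along the axis (y and z turn as it rolls). Lies loose on the table, off the board, to the left or the right of it (the chock is on the other side).
- chock: Loose orange chock, 0.3 to 0.5 kg, upright. Origin on its underside, z up, y to its nose. Base 80 mm (x), y -40 to +34 mm, 12 mm thick. Nose: a plate 80 mm wide, 48 mm high, whose front (bearing) face leans back 15 degrees from upright, toe at y = +40 mm, top edge at y = +28 mm. It stands flat on the cork, this face against the last spool; friction alone keeps it there.
- chock_grip (a point): Point to hold the chock: in its upright grip block (black rubber pad) at x = 0, y = -14 mm, z = 46 mm in the chock's frame. The block is 30 mm thick in x (hold it across these), 46 mm long in y (-37 to +9 mm) and reaches up to z = 68 mm.
- chock_face (a point): Point on the bearing face at x = 0, y = +36, z = 17 mm in the chock's frame, where a spool on the same surface touches; the spool's axis is then 22.2 mm ahead. All tight: 183 mm from the pad. Pushing the loose row takes a few newtons; solid against the pad, the force climbs steeply. At least 2 N must reach the pad for 0.1 s; over 40 N on the spool is ramming.
- cone_brown: Bystander, leave alone: upright brown thread cone, 72 mm wide, 130 mm tall, on the table. Origin under its base.
- cone_navy: Bystander, leave alone: upright navy thread cone, 72 mm wide, 130 mm tall, on the table. Origin under its base.
- weight: Bystander, leave alone: steel pattern weight, a 64 mm disc with a small knob, 44 mm tall. Origin under its base.
- pin_jar: Bystander, leave alone: clear jar with a red lid, 56 mm wide, 70 mm tall. Origin under its base.
- shears: Bystander, leave alone: tailor's shears lying flat, black bows, about 220 mm long along its y, 100 mm wide, 12 mm high. Origin at the pivot, on the table.
Not all that is in view belongs to the job. What is shaped like the chock but yellow is not meant.

How it is judged:
By the outcome, as a careful person would: the job done as asked, in the order asked, and still so for the second after the job is handed in, with the robot touching nothing.
It also fails if it takes over 69 s, if anything falls off the work surface, if the arm or the gripper's body presses on something with over 40 N, if the wrist force passes 120 N, or if a joint passes its speed limit or range.

## Working session

There is one attempt and no reset: what is moved stays moved. The work goes in short steps, Python scripts to look and compute and a shell command to move; the robot and the scene stay as the last step left them, time stands still between calls to the robot, and variables do not carry over. Pictures are saved under pics/ and viewed, and the job is handed in when it is done.

```bash
ls; mkdir -p pics
python3 - <<'E'
from cell import *
import cv2
for n in("side","top"):
    im=get_image(n); cv2.imwrite(f"pics/{n}0.png",im[:,:,::-1]); print(n,camera_model(n))
print(get_state())
E
```

```text
pics
side {'vfov': 48.19951198233686, 'cx': 281.61733125560244, 'cy': 205.20612406856495, 'world_to_cam': array([[ 0.97911787, -0.20326101, -0.00362799, -0.57131046],
       [ 0.12082116,  0.56746352,  0.81448597, -0.11328674],
       [-0.16349449, -0.79791611,  0.5801719 , -1.7408486 ],
       [ 0.        ,  0.        ,  0.        ,  1.        ]])}
top {'vfov': 49.10008507297951, 'cx': 280.60046000720706, 'cy': 211.25259057887857, 'world_to_cam': array([[ 0.01064016, -0.99990058,  0.00925252, -0.02065032],
       [ 0.99397429,  0.01158572,  0.10899947, -0.59811938],
       [-0.10909583,  0.00803699,  0.99399875, -1.47683082],
       [ 0.        ,  0.        ,  0.        ,  1.        ]])}
{'time': 0.1, 'joints': array([-1.42431595e+00,  2.63489393e-01, -4.89196472e-02,  1.25941381e+00,
       -9.69992959e-06,  1.41545462e+00]), 'dq': array([ 1.17638908e-03, -1.40965025e-03,  4.39188083e-03,  1.23330878e-03,
        3.03298604e-04, -4.94681861e-05]), 'tau': array([ 3.51198119e-03, -6.38579035e+01,  3.85064399e+01,  9.93376714e-03,
       -1.17320274e-04,  4.58364184e-05]), 'position': array([ 0.15599471, -0.50101555,  0.24484882]), 'ee_rot': array([-0.56923128,  0.41940569, -0.41888984,  0.56974198]), 'force': array([-1.01573605,  0.19586044,  0.0602364 ]), 'moment': array([-0.01697235,  0.04068106, -0.03507583]), 'gripper_width': 0.9961045666667013}
```

View pics/top0.png

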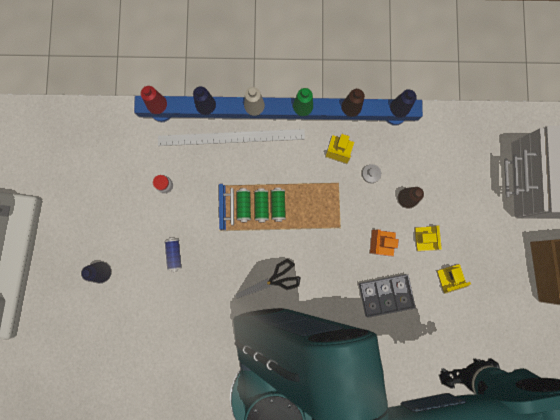

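View pics/side0.png

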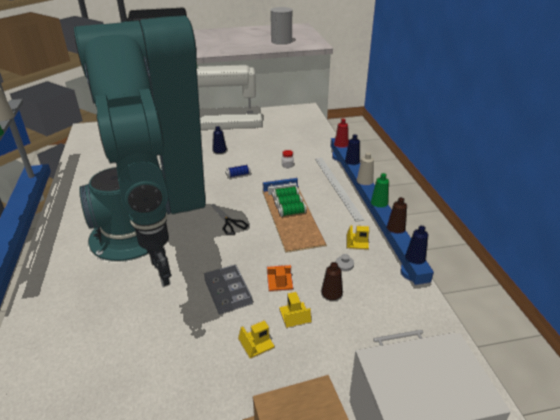

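The top view shows the board at columns 220–340, rows 183–230, with the stop on the left. The greens are at columns 243, 262 and 278, the blue spool at (173,253), the orange chock at (384,243) and yellow decoys nearby. The side view agrees.

```bash
cat > h.py <<'E'
from cell import *
import numpy as np, cv2
from scipy.spatial.transform import Rotation as R
def f(n): return 210/np.tan(np.radians(camera_model(n)["vfov"]/2))
def proj(n,P):
    m=camera_model(n);p=m["world_to_cam"]@np.append(P,1);F=f(n)
    return np.array([m["cx"]+F*p[0]/-p[2], m["cy"]-F*p[1]/-p[2]])
def back(n,uv,z):
    m=camera_model(n);F=f(n);W=m["world_to_cam"]
    d=np.array([(uv[0]-m["cx"])/F,-(uv[1]-m["cy"])/F,-1.])
    d=W[:3,:3].T@d;c=-W[:3,:3].T@W[:3,3]
    return c+d*(z-c[2])/d[2]
def save(n,name,crop=None,k=1):
    im=get_image(n)
    o=im[:,:,::-1]
    if crop: o=o[crop[1]:crop[3],crop[0]:crop[2]]
    cv2.imwrite("pics/"+name,cv2.resize(o,None,fx=k,fy=k,interpolation=cv2.INTER_CUBIC)); return im
E
python3 - <<'E'
from h import *
im=save("top","t1.png",(150,170,460,290),2.5)
hsv=cv2.cvtColor(im,cv2.COLOR_RGB2HSV)
def seg(lo,hi,box):
    m=cv2.inRange(hsv,lo,hi);k=np.zeros_like(m);k[box[1]:box[3],box[0]:box[2]]=255;m&=k
    n,l,s,c=cv2.connectedComponentsWithStats(m)
    for i in range(1,n):
        if s[i,4]>40:
            ys,xs=np.where(l==i);r=cv2.minAreaRect(np.c_[xs,ys].astype(np.float32))
            print(s[i].tolist(),c[i].round(2),[np.round(q,2) for q in r])
print("green");seg((45,80,30),(80,255,255),(225,180,300,232))
print("blue");seg((100,60,30),(135,255,255),(155,230,195,280))
print("orange");seg((5,150,60),(18,255,255),(360,220,405,265))
print("cork");seg((8,60,60),(20,175,255),(215,175,345,240))
for n in("top","side"):
  for o in("board","stop","green1","blue","chock","chock_grip"):
    print(n,o,[(np.round(d["centre"],1).tolist(),round(d["confidence"],2)) for d in tip_of(n,o)])
E
```

```text
green
[237, 191, 13, 27, 336] [242.97 204.04] [array([243., 204.]), array([26., 12.]), np.float64(90.0)]
[271, 191, 14, 26, 338] [277.96 203.52] [array([277.5, 203.5]), array([25., 13.]), np.float64(90.0)]
[255, 192, 14, 26, 339] [261.02 204.53] [array([261.5, 204.5]), array([13., 25.]), np.float64(0.0)]
blue
[166, 241, 14, 26, 300] [172.64 252.96] [array([172.55, 253.59]), array([25.35, 12.58]), np.float64(84.81)]
orange
[370, 230, 28, 26, 574] [383.11 242.25] [array([383.96, 242.31]), array([26.79, 23.44]), np.float64(7.13)]
cork
[226, 183, 115, 48, 3642] [293.8  206.82] [array([282.59, 206.22]), array([ 45.71, 114.25]), np.float64(88.67)]
[226, 196, 5, 22, 98] [227.83 206.55] [array([228. , 206.5]), array([21.,  4.]), np.float64(90.0)]
top board [([279.7, 205.0], 0.91)]
top stop [([223.7, 209.3], 0.84)]
top green1 [([244.2, 206.2], 0.96), ([261.6, 204.8], 0.96), ([278.4, 205.3], 0.93)]
top blue [([175.8, 253.4], 0.92)]
top chock [([451.8, 280.1], 0.87), ([336.2, 149.1], 0.73), ([429.4, 240.3], 0.7), ([382.2, 241.6], 0.58)]
top chock_grip [([427.8, 238.8], 0.96), ([386.7, 238.2], 0.9), ([454.8, 273.1], 0.77), ([342.3, 141.5], 0.61)]
side board [([292.3, 216.0], 0.6), ([331.5, 292.5], 0.38)]
side stop [([282.2, 190.2], 0.87), ([280.0, 282.5], 0.25)]
side green1 [([291.0, 208.4], 0.85), ([284.5, 198.4], 0.72), ([283.5, 193.7], 0.57)]
side blue [([238.1, 170.5], 0.57)]
side chock [([293.7, 315.5], 0.97), ([254.4, 343.3], 0.83), ([358.7, 242.3], 0.63)]
side chock_grip [([280.9, 271.6], 0.85), ([290.0, 302.2], 0.85), ([363.1, 231.9], 0.81), ([261.9, 327.4], 0.64), ([287.1, 167.2], 0.52)]
```

View pics/t1.png

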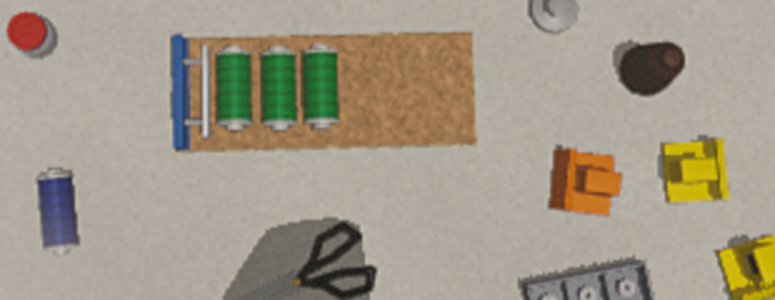

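```bash
cat > fit.py <<'E'
from h import *
from scipy.optimize import minimize
K=8
def box(x0,x1,y0,y1,z0,z1): return [(x,y,z) for x in(x0,x1) for y in(y0,y1) for z in(z0,z1)]
def cyl(r,h): # axis x
    return [(s*h,r*np.cos(a),r*np.sin(a)) for s in(-1,1) for a in np.linspace(0,2*np.pi,40)]
BOARD=[box(-.075,.075,-.2,.2,.01,.01)]
CHOCK=[box(-.04,.04,-.04,.034,0,.012),[(x,y,z) for x in(-.04,.04) for y,z in((.04,0),(.028,.048),(.034,0),(.016,.048))],box(-.015,.015,-.037,.009,.012,.068)]
BODY=[cyl(.023,.048)]  # green/blue body
def pts(parts,x,y,z,yaw):
    c,s=np.cos(yaw),np.sin(yaw)
    return [np.array([(x+c*p[0]-s*p[1],y+s*p[0]+c*p[1],z+p[2]) for p in q]) for q in parts]
def mask(im,lo,hi,b,close=0,hull=False):
    c=cv2.resize(im[b[1]:b[3],b[0]:b[2]],None,fx=K,fy=K,interpolation=cv2.INTER_CUBIC)
    m=cv2.inRange(cv2.cvtColor(c,cv2.COLOR_RGB2HSV),lo,hi)
    n,l,s,_=cv2.connectedComponentsWithStats(m)
    if close: m=cv2.morphologyEx(m,cv2.MORPH_CLOSE,np.ones((close,close)));n,l,s,_=cv2.connectedComponentsWithStats(m)
    i=1+np.argmax(s[1:,4]); m=np.uint8(l==i)*255
    if hull:
        cs=cv2.findContours(m,cv2.RETR_EXTERNAL,cv2.CHAIN_APPROX_NONE)[0]
        cv2.fillConvexPoly(m,cv2.convexHull(np.vstack(cs)),255)
    return m
def render(n,parts,b,hull):
    m=np.zeros(((b[3]-b[1])*K,(b[2]-b[0])*K),np.uint8)
    U=[np.array([(proj(n,p)+.0-[b[0],b[1]]+.5)*K-.5 for p in q]) for q in parts]
    if hull: U=[np.vstack(U)]
    for u in U: cv2.fillConvexPoly(m,np.round(cv2.convexHull(np.float32(u))*16).astype(int),255,shift=4)
    return m
def fit(n,m,parts,b,z,p0,hull=False):
    def c(p): return np.mean(m!=render(n,pts(parts,p[0],p[1],z,p[2]),b,hull))
    best=None
    for t in range(2):
        p0=np.array(p0); S=np.vstack([p0,p0+[.006,0,0],p0+[0,.006,0],p0+[0,0,.08]])
        r=minimize(c,p0,method="Nelder-Mead",options=dict(initial_simplex=S,xatol=1e-5,fatol=1e-7)); p0=r.x
    return r.x,r.fun*m.size/K/K,(m>0).sum()/K/K
E
python3 - <<'E'
from fit import *
im=get_image("top")
def go(nm,lo,hi,b,parts,z,p0,hull,close=0):
    m=mask(im,lo,hi,b,close,hull);p,e,a=fit("top",m,parts,b,z,p0,hull)
    print(nm,np.round(p[:2]*1000,1),"yaw",round(np.degrees(p[2]),2),"xor px",round(e,1),"of",round(a,1));return p
b=(160,235,188,272);go("blue",(105,60,30),(135,255,255),b,BODY,.023,[*back("top",(172.6,253),.023)[:2],.08],True)
b=(360,222,405,262);go("chock",(3,130,40),(18,255,255),b,CHOCK,0,[*back("top",(382,242),.0)[:2],-.12],False)
for u in(243,261,278):
    b=(u-9,180,u+10,228);go("green",(40,80,20),(85,255,255),b,BODY,.033,[*back("top",(u,204),.033)[:2],0],True,1)
m=mask(im,(5,50,40),(22,200,255),(285,172,350,240),25,True)
cv2.imwrite("pics/m.png",m)
# board edges by back-projecting mask of the free part
ys,xs=np.where(m>0); 
cs=cv2.findContours(m,0,1)[0]; r=cv2.approxPolyDP(max(cs,key=cv2.contourArea),12,True)[:,0]
for q in r: 
    uv=(q+.5)/K-.5+[285,172]; print(uv.round(2),back("top",uv,.01).round(4))
E
```

```text
Traceback (most recent call last):
  File "fit.py", line 34, in fit
    r=minimize(c,p0,method="Nelder-Mead",options=dict(initial_simplex=S,xatol=1e-5,fatol=1e-7)); p0=r.x
  File "fit.py", line 30, in c
    def c(p): return np.mean(m!=render(n,pts(parts,p[0],p[1],z,p[2]),b,hull))
                                ~~~~~~^^^^^^^^^^^^^^^^^^^^^^^^^^^^^^^^^^^^^^
  File "fit.py", line 25, in render
    U=[np.array([(proj(n,p)+.0-[b[0],b[1]]+.5)*K-.5 for p in q]) for q in parts]
                  ~~~~^^^^^
  File "h.py", line 6, in proj
    m=camera_model(n);p=m["world_to_cam"]@np.append(P,1);F=f(n)
                                                           ~^^^
  File "h.py", line 4, in f
    def f(n): return 210/np.tan(np.radians(camera_model(n)["vfov"]/2))
                                           ~~~~~~~~~~~~^^^
ValueError: time passes only in moves, steps and waits
```

```bash
python3 - <<'E'
s=open('h.py').read()
s=s.replace("def f(n)","import cell\n_C={}\ndef camera_model(n):\n    if n not in _C: _C[n]=cell.camera_model(n)\n    return _C[n]\ndef f(n)",1)
open('h.py','w').write(s)
E
cat > m1.py <<'E'
from fit import *
im=get_image("top")
def go(nm,lo,hi,b,parts,z,p0,hull,close=0):
    m=mask(im,lo,hi,b,close,hull);p,e,a=fit("top",m,parts,b,z,p0,hull)
    print(nm,np.round(p[:2]*1000,1),"yaw",round(np.degrees(p[2]),2),"xor px",round(e,1),"of",round(a,1));return p
b=(160,235,188,272);go("blue",(105,60,30),(135,255,255),b,BODY,.023,[*back("top",(172.6,253),.023)[:2],.08],True)
b=(360,222,405,262);go("chock",(3,130,40),(18,255,255),b,CHOCK,0,[*back("top",(382,242),.0)[:2],-.12],False)
for u in(243,261,278):
    b=(u-9,180,u+10,228);go("green",(40,80,20),(85,255,255),b,BODY,.033,[*back("top",(u,204),.033)[:2],0],True,1)
m=mask(im,(5,50,40),(22,200,255),(285,172,350,240),25,True)
cs=cv2.findContours(m,0,1)[0]; r=cv2.approxPolyDP(max(cs,key=cv2.contourArea),12,True)[:,0]
for q in r: 
    uv=(q+.5)/K-.5+[285,172]; print(uv.round(2),back("top",uv,.01).round(4))
E
python3 m1.py; python3 -c "
from h import *;print(get_state()['time'])"
```

```text
blue [460.6 338.8] yaw 2.12 xor px 117.7 of 316.9
chock [ 500.8 -353.3] yaw -4.61 xor px 64.9 of 585.2
green [621.1 109.6] yaw 1.05 xor px 75.1 of 355.1
green [621.7  50. ] yaw 0.61 xor px 75.3 of 353.3
green [623.3  -4.3] yaw 0.78 xor px 76.0 of 351.5
[338.56 182.56] [ 0.7001 -0.2079  0.01  ]
[284.56 183.44] [ 0.6949 -0.0265  0.01  ]
[284.56 229.06] [ 0.5415 -0.028   0.01  ]
[340.06 227.81] [ 0.5477 -0.2124  0.01  ]
0.85
```

```bash
cat > m2.py <<'E'
from fit import *
im=get_image("top")
k=6
def show(nm,b,items):
    c=cv2.resize(im[b[1]:b[3],b[0]:b[2],::-1],None,fx=k,fy=k,interpolation=cv2.INTER_NEAREST)
    for parts,p,z,col in items:
        for q in pts(parts,p[0],p[1],z,p[2]):
            u=np.array([(proj("top",x)-[b[0],b[1]]+.5)*k for x in q])
            cv2.polylines(c,[np.round(cv2.convexHull(np.float32(u))).astype(int)],True,col)
    cv2.imwrite("pics/"+nm,c)
r=np.radians
show("o_blue.png",(150,228,210,280),[(BODY,(.4606,.3388,r(2.12)),.023,(0,255,255)),([cyl(.011,.055)],(.4606,.3388,r(2.12)),.023,(0,0,255))])
show("o_chock.png",(355,215,415,270),[(CHOCK,(.5008,-.3533,r(-4.61)),0,(255,0,0))])
show("o_board.png",(215,170,345,240),[(BOARD,(.6185,-.009,r(1.7)),0,(0,0,255))]+[(BODY,(x,y,r(1.2)),.033,(255,255,0)) for x,y in((.6211,.1096),(.6217,.05),(.6233,-.0043))])
E
python3 m2.py
```

```text
(no output)
```

View pics/o_blue.png

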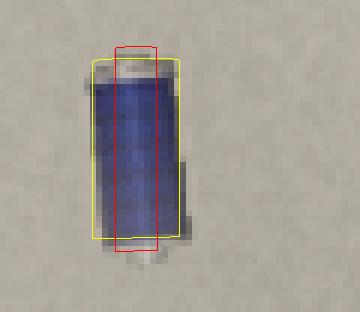

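View pics/o_chock.png

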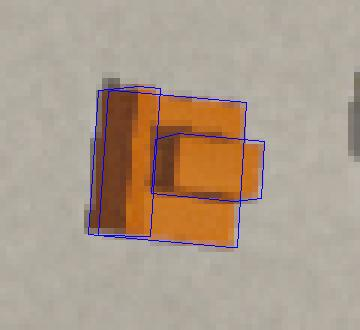

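View pics/o_board.png

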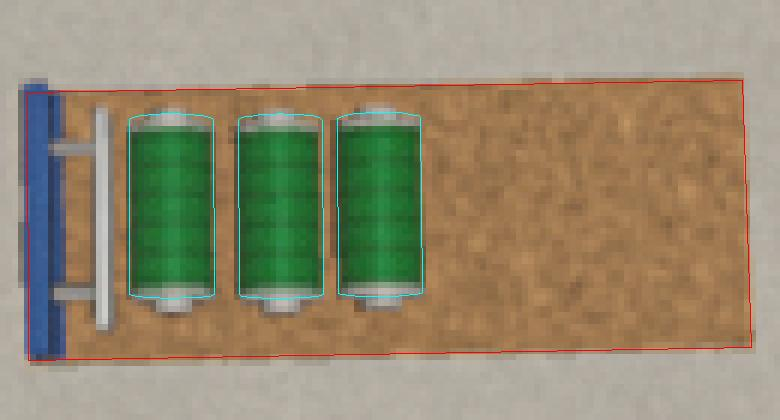

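```bash
cat > m3.py <<'E'
from fit import *
im=get_image("top");r=np.radians
from m2 import show
def go(nm,lo,hi,b,parts,z,p0,hull,close=0):
    m=mask(im,lo,hi,b,close,hull)
    for h0 in(-.1,0,.1):
        p,e,a=fit("top",m,parts,b,z,[*p0[:2],p0[2]+h0],hull)
        print(nm,np.round(p[:2]*1000,1),"yaw",round(np.degrees(p[2]),2),"xor px",round(e,1),"of",round(a,1))
    return p
p=go("blue",(105,75,30),(135,255,255),(160,235,188,272),[cyl(.023,.042)],.023,[.4606,.3388,.08],True)
c=go("chock",(0,120,30),(20,255,255),(360,222,405,262),CHOCK,0,[.5,-.353,-.1],False)
show("o_blue2.png",(150,228,210,280),[(BODY,p,.023,(0,255,255)),([cyl(.011,.055)],p,.023,(0,0,255))])
show("o_chock2.png",(355,215,415,270),[(CHOCK,c,0,(255,0,0))])
for o in ("chock_grip","chock","blue"):
    for n in("top","side"):
        z={"chock_grip":.046,"chock":0,"blue":.023}[o]
        tip_of
        print(o,n,[back(n,d["centre"],z)[:2].round(4) for d in tip_of(n,o)])
E
python3 m3.py; cd pics; python3 -c "
import cv2;cv2.imwrite('a.png',cv2.hconcat([cv2.resize(cv2.imread(f),(390,360)) for f in('o_blue2.png','o_chock2.png')]))"
```

```text
blue [457.7 338.6] yaw 2.1 xor px 101.9 of 278.4
blue [456.6 339. ] yaw 2.17 xor px 102.3 of 278.4
blue [457.3 338.1] yaw 1.91 xor px 103.1 of 278.4
chock [ 500.6 -353.9] yaw -4.31 xor px 57.2 of 593.0
chock [ 500.6 -353.7] yaw -4.43 xor px 57.1 of 593.0
chock [ 500.8 -353.1] yaw -4.81 xor px 57.1 of 593.0
chock_grip top [array([ 0.3983, -0.5691]), array([ 0.5057, -0.368 ]), array([ 0.5097, -0.496 ]), array([ 0.8223, -0.2172])]
chock_grip side [array([ 0.5081, -0.3524]), array([ 0.5082, -0.4874]), array([ 0.8374, -0.2131]), array([ 0.4095, -0.5641]), array([0.6671, 0.284 ])]
chock top [array([ 0.8233, -0.2084]), array([ 0.5187, -0.5115]), array([ 0.389 , -0.5867]), array([ 0.4917, -0.357 ])]
chock side [array([ 0.517 , -0.5007]), array([ 0.384, -0.578]), array([ 0.8252, -0.2135])]
blue top [array([0.4533, 0.3334])]
blue side [array([0.4577, 0.3392])]
```

View pics/a.png

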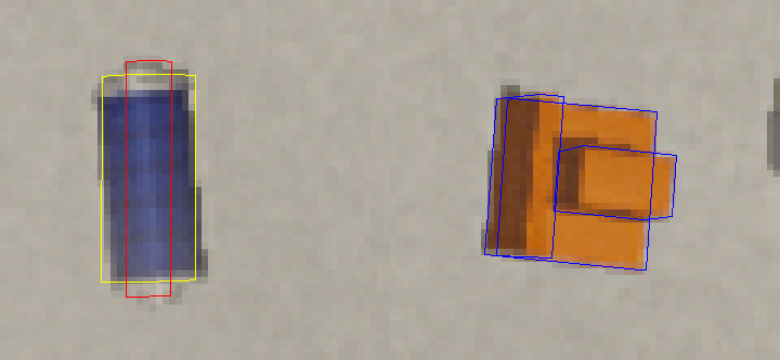

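```bash
cat > m4.py <<'E'
from fit import *
import fit as F
from m2 import show
im=get_image("top")
def dmask(b,thr,spread):
    c=cv2.resize(im[b[1]:b[3],b[0]:b[2]],None,fx=K,fy=K,interpolation=cv2.INTER_LINEAR).astype(int)
    m=np.uint8(((c.max(2)<thr)|(np.ptp(c,axis=2)>spread)))*255
    n,l,s,_=cv2.connectedComponentsWithStats(m);return np.uint8(l==1+np.argmax(s[1:,4]))*255
bb=(160,235,188,272);mb=dmask(bb,125,45)
bc=(360,222,405,262);mc=dmask(bc,110,60)
for z in(0,):
  for h in(.0,.1):
    p,e,a=fit("top",mb,[cyl(.023,.042)],bb,.023,[.458,.3386,h],True);print("blue",np.round(p*1000,1),np.degrees(p[2]).round(2),e.round(1),a)
    c,e,a=fit("top",mc,CHOCK,bc,0,[.5,-.354,-h],False);print("chock",np.round(c*1000,1),np.degrees(c[2]).round(2),e.round(1),a)
x=[cv2.resize(q,(390,390)) for q in (mb^render("top",pts([cyl(.023,.042)],p[0],p[1],.023,p[2]),bb,True)//2,mc^render("top",pts(CHOCK,c[0],c[1],0,c[2]),bc,False)//2)]
cv2.imwrite("pics/x.png",cv2.hconcat(x))
E
python3 m4.py
```

```text
blue [454.3 336.3 136.6] 7.83 43.7 364.484375
chock [ 500.6 -354.  -111.2] -6.37 49.2 603.09375
blue [454.3 336.3 134.3] 7.69 43.6 364.484375
chock [ 500.7 -353.6 -111.4] -6.38 49.0 603.09375
```

View pics/x.png

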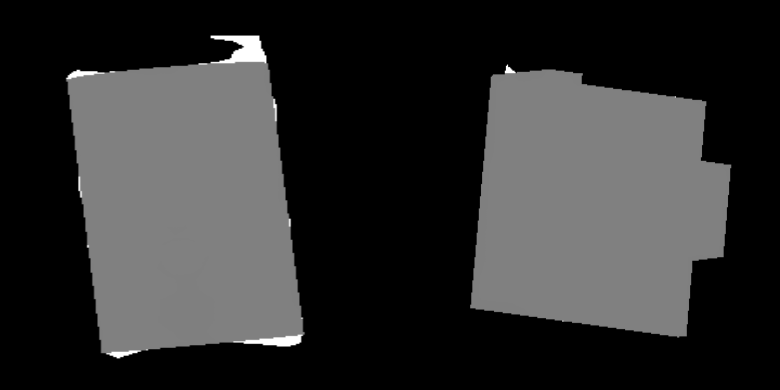

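Run:
```python
from m2 import *
a=(.457,.3365,r(6.5)); c=(.5007,-.3538,r(-6.4))
show("b1.png",(150,228,210,280),[(BODY,a,.023,(0,255,255)),([cyl(.011,.055)],a,.023,(0,0,255))])
show("b2.png",(355,215,415,270),[(CHOCK,c,0,(255,0,0))])
cv2.imwrite('pics/b.png',cv2.hconcat([cv2.resize(cv2.imread('pics/'+f),(390,360)) for f in('b1.png','b2.png')]))
from cell import *
im=get_image("side")
o=cv2.resize(im[150:190,215:265,::-1],None,fx=8,fy=8)
def dr(o,b,k,parts,p,z,col):
    for q in pts(parts,p[0],p[1],z,p[2]):
        u=np.array([(proj("side",x)-b+.5)*k for x in q]);cv2.polylines(o,[np.round(cv2.convexHull(np.float32(u))).astype(int)],True,col)
dr(o,[215,150],8,BODY,a,.023,(0,255,255));dr(o,[215,150],8,[cyl(.011,.055)],a,.023,(0,0,255))
o2=cv2.resize(im[255:300,255:305,::-1],None,fx=8,fy=7.111*8/7.111)
dr(o2,[255,255],8,CHOCK,c,0,(255,0,0))
cv2.imwrite('pics/s.png',cv2.hconcat([cv2.resize(o,(390,312)),cv2.resize(o2,(390,312))]))
```

```text
(no output)
```

View pics/b.png

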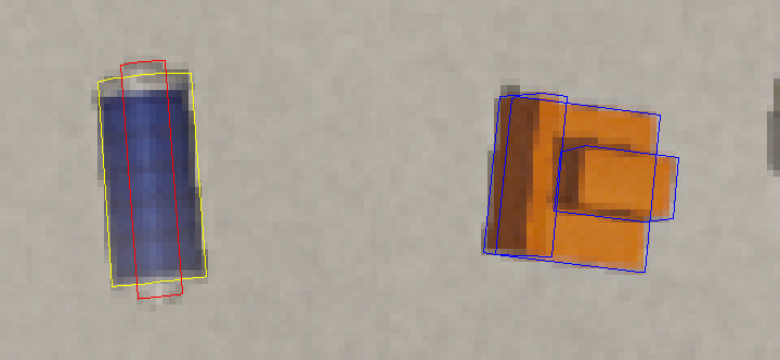

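View pics/s.png

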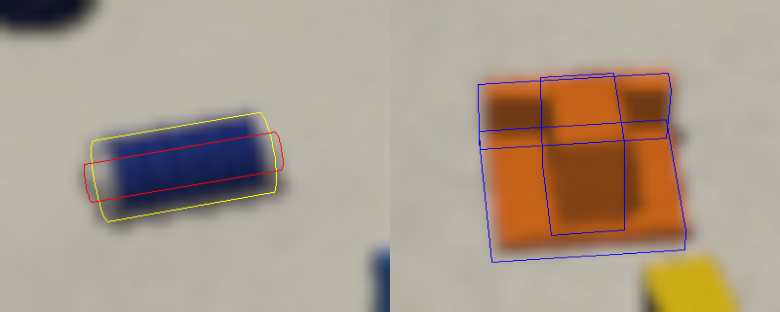

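```bash
cat > go.py <<'E'
# usage: go.py x y z jawdeg : prints turn (deg about tool axes), shift (tool axes) to get there, tool down; jaw axis (tool x) heading jawdeg mod 180
import sys
from h import *
def plan(x,y,z,jaw=None):
    s=get_state();Q=R.from_quat(s["ee_rot"]);M=Q.as_matrix()
    cur=np.degrees(np.arctan2(M[1,0],M[0,0]))
    print("t",round(s["time"],2),"pos",s["position"].round(4),"jaw",cur.round(2),"toolY",M[:,1].round(4),"F",s["force"].round(1),"w",round(s["gripper_width"],3),"j",s["joints"].round(2))
    if jaw is None: jaw=cur
    d=min(((jaw-cur+90)%180-90,),key=abs)
    a=np.radians(cur+d);X=np.array([np.cos(a),np.sin(a),0]);Y=np.array([0,0,-1.]);T=np.c_[X,Y,np.cross(X,Y)]
    rv=np.degrees(R.from_matrix(M.T@T).as_rotvec());sh=M.T@(np.array([x,y,z])-s["position"])
    print("turn",rv.round(2),"shift",sh.round(4),"toolX",M[:,0].round(3),"toolZ",M[:,2].round(3))
if __name__=="__main__":
    a=[float(v) for v in sys.argv[1:]];plan(*a)
E
python3 go.py .42 -.05 .26 96.5
```

```text
t 1.5 pos [ 0.1561 -0.5013  0.2453] jaw -72.71 toolY [-0. -0. -1.] F [ 0.1  0.3 -0.7] w 1.004 j [-1.42  0.26 -0.05  1.26 -0.    1.42]
turn [ 0.   10.79  0.  ] shift [-0.3524 -0.0147  0.3861] toolX [ 0.297 -0.955  0.   ] toolZ [ 0.955  0.297 -0.   ]
```

```bash
python3 -m creep '[[[0,-42,0],[-0.35,-0.015,0.386],-1],[[0,-42,0],[-0.35,-0.015,0.386],-1],[[0,-42,0],[-0.35,-0.015,0.386],-1],[[0,-42,0],[-0.35,-0.015,0.386],-1],[[0,-42,0],[-0.35,-0.015,0.386],-1]]'; python3 go.py .457 .3365 .2 96.5
```

```text
time: 2.0
position: [0.2834, -0.2842, 0.2526]
ee_rot: [0.682, -0.185, 0.186, -0.682]
force: [0.7, -1.7, -0.1]
gripper_width: 1.0
t 2.0 pos [ 0.2834 -0.2842  0.2526] jaw -30.4 toolY [ 4.e-04 -4.e-04 -1.e+00] F [ 0.7 -1.7 -0.1] w 1.0 j [-0.99  0.05 -0.3   1.23  0.    1.11]
turn [-1.00e-02  5.31e+01  3.00e-02] shift [-0.1644  0.0525  0.6233] toolX [ 0.863 -0.506  0.001] toolZ [ 0.506  0.863 -0.   ]
```

```bash
python3 -m creep '[[[0,-43,0],[-0.164,0.04,0.623],-1],[[0,-43,0],[-0.164,0.04,0.623],-1],[[0,-43,0],[-0.164,0.04,0.623],-1],[[0,-43,0],[-0.164,0.04,0.623],-1],[[0,-43,0],[-0.164,0.04,0.623],-1]]'; python3 go.py .457 .3365 .2 96.5
```

```text
time: 2.5
position: [0.3502, -0.0505, 0.2375]
ee_rot: [0.704, 0.071, -0.07, -0.703]
force: [0.6, -1.1, -0.1]
gripper_width: 1.0
t 2.5 pos [ 0.3502 -0.0505  0.2375] jaw 11.48 toolY [ 9.e-04 -4.e-04 -1.e+00] F [ 0.6 -1.1 -0.1] w 1.0 j [-0.37 -0.03 -0.42  1.18 -0.    1.  ]
turn [ 6.000e-02 -8.502e+01  1.000e-02] shift [0.1817 0.0375 0.358 ] toolX [0.98  0.199 0.001] toolZ [-0.199  0.98  -0.001]
```

```bash
python3 -m creep '[[[0,-42.9,0],[0.18,0.03,0.358],-1],[[0,-42.9,0],[0.18,0.03,0.358],-1],[[0,-42.9,0],[0.18,0.03,0.358],-1],[[0,-42.9,0],[0.18,0.03,0.358],-1],[[0,-42.9,0],[0.18,0.03,0.358],-1]]'; python3 go.py .457 .3365 .15 96.5
```

```text
time: 3.0
position: [0.4157, 0.1847, 0.2191]
ee_rot: [0.631, 0.319, -0.318, -0.631]
force: [1.8, 0.1, 0.5]
gripper_width: 1.001
t 3.0 pos [0.4157 0.1847 0.2191] jaw 53.55 toolY [ 7.e-04  0.e+00 -1.e+00] F [1.8 0.1 0.5] w 1.001 j [ 0.24  0.15 -0.27  1.15 -0.    0.87]
turn [ 4.000e-02 -4.295e+01  1.000e-02] shift [0.1466 0.0692 0.057 ] toolX [0.594 0.804 0.   ] toolZ [-0.804  0.594 -0.001]
```

```bash
python3 -m creep '[[[0,-43,0],[0.147,0.05,0.057],-1],[[0,-43,0],[0.147,0.05,0.057],-1],[[0,-43,0],[0.147,0.05,0.057],-1],[[0,-43,0],[0.147,0.05,0.057],-1],[[0,-43,0],[0.147,0.05,0.057],-1]]'; python3 go.py .457 .3365 .025 96.5
python3 - <<'E'
from h import *
save("top","t2.png",(120,180,260,310),4);save("side","s2.png",(180,110,320,230),4)
E
```

```text
time: 3.5
position: [0.458, 0.3362, 0.1676]
ee_rot: [-0.47, -0.528, 0.529, 0.47]
force: [-1.0, -0.7, -0.4]
gripper_width: 0.996
t 3.5 pos [0.458  0.3362 0.1676] jaw 96.64 toolY [-1.5e-03 -6.0e-04 -1.0e+00] F [-1.  -0.7 -0.4] w 0.996 j [ 0.49  0.37 -0.1   1.1   0.    0.37]
turn [-0.09  0.14 -0.02] shift [0.0004 0.1426 0.0007] toolX [-0.116  0.993 -0.   ] toolZ [-0.993 -0.116  0.002]
```

View pics/s2.png

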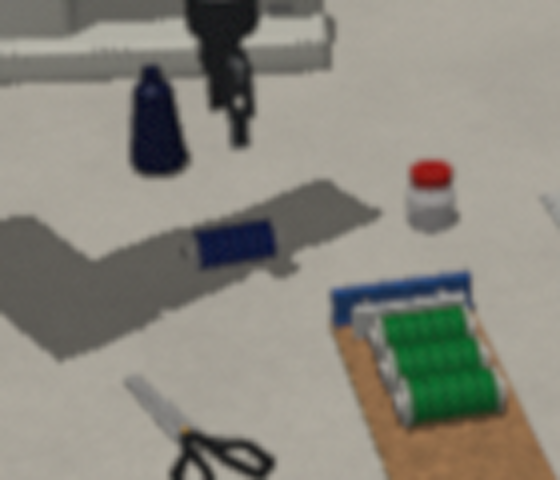

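```bash
python3 -m creep '[[[-0.1,0,0],[0,0.05,0],-1],[[-0.1,0,0],[0,0.10,0],-1],[[-0.1,0,0],[0,0.135,0.001],-1],[[-0.1,0,0],[0,0.147,0.001],-1],[[-0.1,0,0],[0,0.147,0.001],-1]]'; python3 -m creep '[[[0,0,0],[0,0,0],0.5],[[0,0,0],[0,0,0],0.5],[[0,0,0],[0,0,0],0.5],[[0,0,0],[0,0,0],0.5],[[0,0,0],[0,0,0],0.5]]'; python3 go.py .457 .3365 .12 96.5
```

```text
time: 4.1
position: [0.4567, 0.3335, 0.0217]
ee_rot: [-0.473, -0.525, 0.525, 0.473]
force: [0.4, 0.5, 0.3]
gripper_width: 1.0
time: 4.6
position: [0.458, 0.3346, 0.0239]
ee_rot: [0.473, 0.527, -0.525, -0.472]
force: [-2.8, -0.4, 12.7]
gripper_width: 0.517
t 4.6 pos [0.458  0.3346 0.0239] jaw 96.13 toolY [ 0.0043  0.0016 -1.    ] F [-2.8 -0.4 12.7] w 0.517 j [ 0.49  0.49 -0.34  0.74 -0.    0.38]
turn [ 0.25 -0.37  0.06] shift [ 0.0021 -0.0961  0.0004] toolX [-0.107  0.994  0.001] toolZ [-0.994 -0.107 -0.004]
```

```bash
python3 -m creep '[[[0,0,0],[0,-0.01,0],1],[[0,0,0],[0,-0.04,0],1],[[0,0,0],[0,-0.08,0],1],[[0,0,0],[0,-0.11,0],1],[[0,0,0],[0,-0.11,0],1]]'; python3 go.py .618 -.09 .14 91.7
python3 - <<'E'
from h import *
save("top","t3.png",(120,180,260,310),4);save("side","s3.png",(180,110,320,230),4)
E
```

```text
time: 5.1
position: [0.4586, 0.335, 0.1369]
ee_rot: [0.474, 0.529, -0.523, -0.471]
force: [0.9, 0.5, -1.6]
gripper_width: 0.516
t 5.1 pos [0.4586 0.335  0.1369] jaw 96.14 toolY [ 0.0078  0.0034 -1.    ] F [ 0.9  0.5 -1.6] w 0.516 j [ 0.49  0.38 -0.17  1.01 -0.    0.38]
turn [0.46 4.44 0.16] shift [-0.4396 -0.0032 -0.1131] toolX [-0.107  0.994  0.003] toolZ [-0.994 -0.107 -0.008]
```

View pics/s3.png

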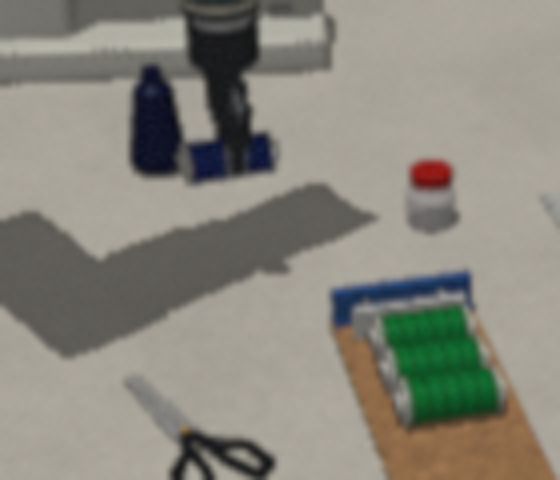

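View pics/t3.png

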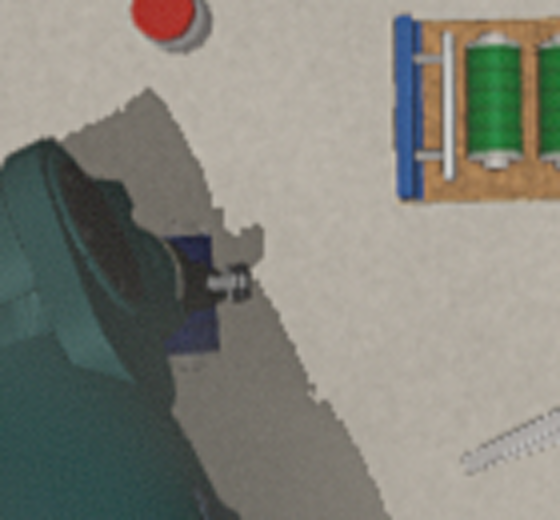

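```bash
cat > m5.py <<'E'
from fit import *
SP=[cyl(.023,.048),cyl(.011,.055)]
def greens(im,us=(243,261,278)):
    out=[]
    for u in us:
        b=(u-10,184,u+11,226)
        c=cv2.resize(im[b[1]:b[3],b[0]:b[2]],None,fx=K,fy=K,interpolation=cv2.INTER_LINEAR)
        h=cv2.cvtColor(c,cv2.COLOR_RGB2HSV)
        white=(h[...,1]<55)&(h[...,2]>90); gr=cv2.inRange(h,(30,60,20),(90,255,255))>0
        bl=cv2.inRange(h,(100,60,20),(135,255,255))>0
        m=np.uint8(white|gr|bl)*255
        m=cv2.morphologyEx(m,cv2.MORPH_CLOSE,np.ones((9,9)))
        n,l,s,_=cv2.connectedComponentsWithStats(m);m=np.uint8(l==l[21*K,10*K])*255
        cv2.imwrite(f"pics/g{u}.png",m)
        p,e,a=fit("top",m,SP,b,.033,[.619,back("top",(u,204),.033)[1],.02]);out.append(p)
        print(u,np.round(p[:2]*1000,1),np.degrees(p[2]).round(2),e.round(1),a.round(1))
    return out
if __name__=="__main__":
    im=get_image("top");g=greens(im)
    # board edges: cork vs table along columns at free part, and row of edges
    lab=im.astype(int);sat=lab[...,0]-lab[...,2]
    for u in(292,300,310,320,330):
        col=sat[175:240,u-2:u+3].mean(1);t=(col.max()*.0+np.median(col[20:45])+np.median(col[:4]))/2
        i=np.where(col>t)[0];a,bz=i[0],i[-1]
        va=175+a-(col[a]-t)/(col[a]-col[a-1]);vb=175+bz+(col[bz]-t)/(col[bz]-col[bz+1])
        print(u,back("top",(u,va),.01)[:2].round(4),back("top",(u,vb),.01)[:2].round(4),back("top",(u,vb),0)[:2].round(4))
    for v in(190,200,210,220):
        row=sat[v-2:v+3,300:360].mean(0);t=(np.median(row[:30])+np.median(row[-10:]))/2;i=np.where(row>t)[0][-1]
        u=300+i+(row[i]-t)/(row[i]-row[i+1]);print(v,back("top",(u,v),.01)[:2].round(4))
    # pad
    v=sat[196:218].mean(0)[222:245];print(np.c_[np.arange(222,245),v.round(0),im[196:218,222:245].mean((0,2)).round(0)].T.tolist())
E
python3 m5.py; cd pics; python3 -c "
import cv2;cv2.imwrite('g.png',cv2.hconcat([cv2.imread(f'g{u}.png') for u in(243,261,278)]))"
```

```text
243 [618.1 109.3] 1.25 23.2 429.1
261 [618.4  50.1] 2.42 26.9 424.6
278 [621.3  -4.3] 2.0 23.4 427.8
292 [ 0.6952 -0.0514] [ 0.544  -0.0526] [ 0.5447 -0.053 ]
300 [ 0.6969 -0.0783] [ 0.5449 -0.0792] [ 0.5456 -0.0797]
310 [ 0.6976 -0.1119] [ 0.5462 -0.1124] [ 0.5469 -0.1132]
320 [ 0.6988 -0.1455] [ 0.5473 -0.1457] [ 0.548  -0.1466]
330 [ 0.6996 -0.1791] [ 0.5481 -0.1789] [ 0.5488 -0.1801]
190 [ 0.6748 -0.208 ]
200 [ 0.641  -0.2093]
210 [ 0.6073 -0.2107]
220 [ 0.5738 -0.212 ]
[[222.0, 223.0, 224.0, 225.0, 226.0, 227.0, 228.0, 229.0, 230.0, 231.0, 232.0, 233.0, 234.0, 235.0, 236.0, 237.0, 238.0, 239.0, 240.0, 241.0, 242.0, 243.0, 244.0], [-90.0, -43.0, -66.0, -21.0, 70.0, 77.0, 77.0, 78.0, 30.0, 3.0, 3.0, 6.0, 75.0, 83.0, 44.0, 0.0, -9.0, -11.0, -11.0, -13.0, -19.0, -20.0, -20.0], [102.0, 67.0, 83.0, 96.0, 118.0, 120.0, 120.0, 116.0, 103.0, 185.0, 196.0, 124.0, 118.0, 122.0, 79.0, 58.0, 60.0, 64.0, 65.0, 67.0, 76.0, 83.0, 82.0]]
```

View pics/g.png

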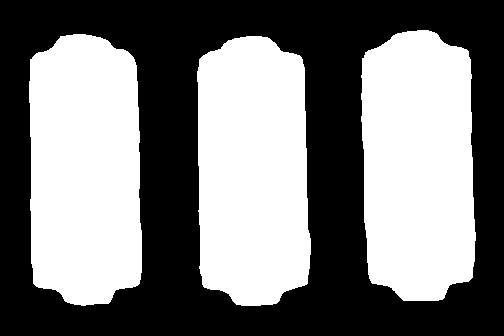

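```bash
python3 -m creep '[[[0.5,4,0],[-0.435,-0.003,-0.119],1],[[0.5,4,0],[-0.435,-0.003,-0.119],1],[[0.5,4,0],[-0.435,-0.003,-0.119],1],[[0.5,4,0],[-0.435,-0.003,-0.119],1],[[0.5,4,0],[-0.435,-0.003,-0.119],1]]'; python3 go.py .622 -.088 .14 92
```

```text
time: 5.75
position: [0.548, 0.0993, 0.1328]
ee_rot: [-0.488, -0.507, 0.512, 0.493]
force: [1.3, 0.7, -1.8]
gripper_width: 0.517
t 5.75 pos [0.548  0.0993 0.1328] jaw 92.14 toolY [-9.e-03 -5.e-04 -1.e+00] F [ 1.3  0.7 -1.8] w 0.517 j [ 0.03  0.38 -0.19  1.01 -0.   -0.  ]
turn [-0.51  0.14 -0.01] shift [-0.19   -0.0077 -0.0669] toolX [-0.037  0.999 -0.   ] toolZ [-0.999 -0.037  0.009]
```

```bash
python3 -m creep '[[[0,0,0],[-0.19,-0.002,-0.067],1],[[0,0,0],[-0.19,-0.002,-0.067],1],[[0,0,0],[-0.19,-0.002,-0.067],1],[[0,0,0],[-0.19,-0.002,-0.067],1],[[0,0,0],[-0.19,-0.002,-0.067],1]]'; python3 -m creep '[[[0,0,0],[0,0.02,0],1],[[0,0,0],[0,0.04,0],1],[[0,0,0],[0,0.05,0],1],[[0,0,0],[0,0.05,0],1],[[0,0,0],[0,0.05,0],1]]'; python3 go.py .622 -.088 .035 92
python3 - <<'E'
from h import *
save("side","s4.png",(240,150,380,270),4)
E
python3 go.py .622 -.088 .035 92
```

```text
time: 6.25
position: [0.6234, -0.0911, 0.1337]
ee_rot: [-0.49, -0.506, 0.51, 0.494]
force: [-0.4, 1.3, -2.9]
gripper_width: 0.517
time: 6.75
position: [0.622, -0.0858, 0.0857]
ee_rot: [-0.489, -0.507, 0.511, 0.492]
force: [0.5, -0.7, -2.6]
gripper_width: 0.522
t 6.75 pos [ 0.622  -0.0858  0.0857] jaw 92.16 toolY [-7.3e-03 -4.0e-04 -1.0e+00] F [ 0.5 -0.7 -2.6] w 0.522 j [-0.27  0.53 -0.07  0.98 -0.   -0.3 ]
turn [-0.42  0.16 -0.01] shift [-0.0022  0.0507 -0.0003] toolX [-0.038  0.999 -0.   ] toolZ [-0.999 -0.038  0.007]
t 6.8 pos [ 0.6223 -0.0859  0.0861] jaw 92.16 toolY [-6.3e-03 -6.0e-04 -1.0e+00] F [ 0.6 -0.  -1.3] w 0.523 j [-0.27  0.52 -0.07  0.98 -0.   -0.3 ]
turn [-0.36  0.16 -0.02] shift [-0.002   0.0511  0.0001] toolX [-0.038  0.999 -0.   ] toolZ [-0.999 -0.038  0.006]
```

View pics/s4.png

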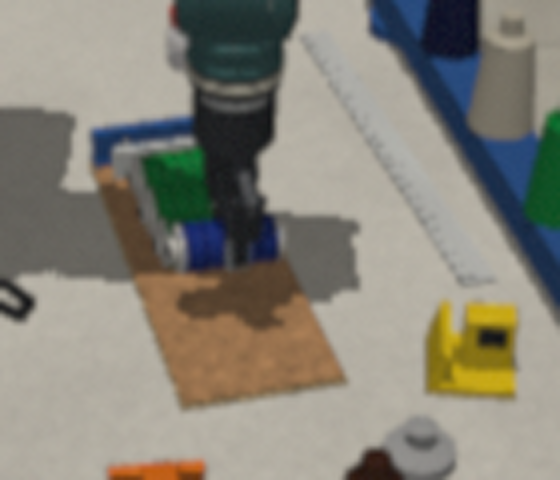

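```bash
python3 -m creep '[[[-0.4,0,0],[-0.002,0.02,0],1],[[-0.4,0,0],[-0.002,0.04,0],1],[[-0.4,0,0],[-0.002,0.043,0],1],[[-0.4,0,0],[-0.002,0.043,0],1],[[-0.4,0,0],[-0.002,0.043,0],1]]'; python3 -m creep '[[[0,0,0],[0,0.001,0],1],[[0,0,0],[0,0.002,0],1],[[0,0,0],[0,0.003,0],1],[[0,0,0],[0,0.004,0],1],[[0,0,0],[0,0.004,0],1]]'; python3 go.py .622 -.088 .035 92
```

```text
time: 7.3
position: [0.6225, -0.0882, 0.0437]
ee_rot: [0.491, 0.509, -0.509, -0.49]
force: [0.1, -0.0, -1.1]
gripper_width: 0.523
time: 7.8
position: [0.6217, -0.088, 0.0384]
ee_rot: [-0.491, -0.509, 0.509, 0.491]
force: [0.7, 0.7, -1.7]
gripper_width: 0.52
t 7.8 pos [ 0.6217 -0.088   0.0384] jaw 92.14 toolY [-2.e-04 -1.e-04 -1.e+00] F [ 0.7  0.7 -1.7] w 0.52 j [-0.27  0.56 -0.15  0.86 -0.   -0.31]
turn [-0.01  0.14 -0.01] shift [ 0.      0.0034 -0.0003] toolX [-0.037  0.999 -0.   ] toolZ [-0.999 -0.037  0.   ]
```

```bash
python3 -m creep '[[[0,0,0],[0,0.001,0],1],[[0,0,0],[0,0.002,0],1],[[0,0,0],[0,0.002,0],1],[[0,0,0],[0,0.003,0],1],[[0,0,0],[0,0.003,0],1]]'; python3 -m creep '[[[0,0,0],[0,0.001,0],1],[[0,0,0],[0,0.001,0],1],[[0,0,0],[0,0.002,0],1],[[0,0,0],[0,0.002,0],1],[[0,0,0],[0,0.002,0],1]]'
```

```text
time: 8.3
position: [0.6218, -0.088, 0.0354]
ee_rot: [-0.491, -0.509, 0.509, 0.491]
force: [0.9, -0.3, -1.2]
gripper_width: 0.52
time: 8.8
position: [0.6219, -0.0881, 0.034]
ee_rot: [0.491, 0.509, -0.509, -0.49]
force: [-3.4, 1.5, 6.0]
gripper_width: 0.518
```

```bash
python3 -m creep '[[[0,0,0],[0,-0.001,0],1],[[0,0,0],[0,-0.001,0],1],[[0,0,0],[0,-0.001,0],-0.45],[[0,0,0],[0,-0.001,0],-0.45],[[0,0,0],[0,-0.001,0],-0.45]]'; python3 -m creep '[[[0,0,0],[0,0,0],-0.45],[[0,0,0],[0,-0.02,0],-0.45],[[0,0,0],[0,-0.05,0],-0.45],[[0,0,0],[0,-0.1,0],-0.45],[[0,0,0],[0,-0.14,0],-0.45]]';  python3 go.py .45 -.2 .2 -6.4
```

```text
time: 9.3
position: [0.6219, -0.0881, 0.0345]
ee_rot: [-0.491, -0.509, 0.509, 0.491]
force: [0.0, -0.2, 0.6]
gripper_width: 0.726
time: 9.8
position: [0.6218, -0.088, 0.1768]
ee_rot: [0.491, 0.509, -0.509, -0.49]
force: [1.7, 0.2, -0.5]
gripper_width: 0.726
t 9.8 pos [ 0.6218 -0.088   0.1768] jaw 92.14 toolY [ 7.e-04 -4.e-04 -1.e+00] F [ 1.7  0.2 -0.5] w 0.726 j [-0.27  0.46  0.08  1.19 -0.   -0.31]
turn [ 2.000e-02 -8.146e+01 -5.000e-02] shift [-0.1055 -0.0233  0.1758] toolX [-0.037  0.999 -0.   ] toolZ [-0.999 -0.037 -0.001]
```

```bash
python3 -m creep '[[[0,49,0],[-0.19,-0.03,0.12],-1],[[0,49,0],[-0.19,-0.03,0.12],-1],[[0,49,0],[-0.19,-0.03,0.12],-1],[[0,49,0],[-0.19,-0.03,0.12],-1],[[0,49,0],[-0.19,-0.03,0.12],-1]]';  python3 go.py .47 -.26 .2 -6.4
python3 - <<'E'
from m5 import *
im=save("top","t5.png",(200,170,420,290),3.6); save("side","s5.png",(220,170,340,300),4)
greens(im,(243,261,278,304))
E
```

```text
time: 10.3
position: [0.5073, -0.2851, 0.2052]
ee_rot: [0.645, 0.292, -0.292, -0.644]
force: [0.1, -0.3, 1.0]
gripper_width: 0.998
t 10.3 pos [ 0.5073 -0.2851  0.2052] jaw 48.7 toolY [ 4.e-04 -1.e-03 -1.e+00] F [ 0.1 -0.3  1. ] w 0.998 j [-0.65  0.37  0.01  1.2  -0.    0.07]
turn [ 0.07 55.1  -0.  ] shift [-0.0057  0.0051  0.0446] toolX [ 0.66   0.751 -0.001] toolZ [-0.751  0.66  -0.001]
243 [618.3 109.1] 0.98 22.7 430.1
261 [618.6  50.1] 2.07 25.8 425.9
278 [621.5  -4.4] 2.05 21.9 429.3
304 [617.9 -90.3] 2.35 35.3 416.2
```

View pics/t5.png

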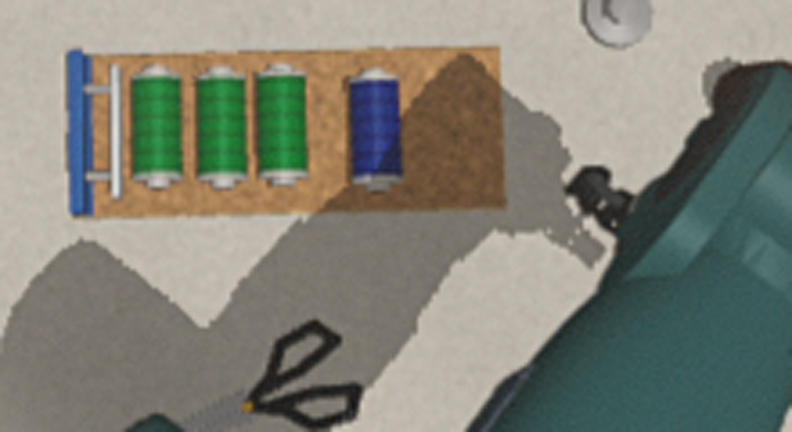

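View pics/s5.png

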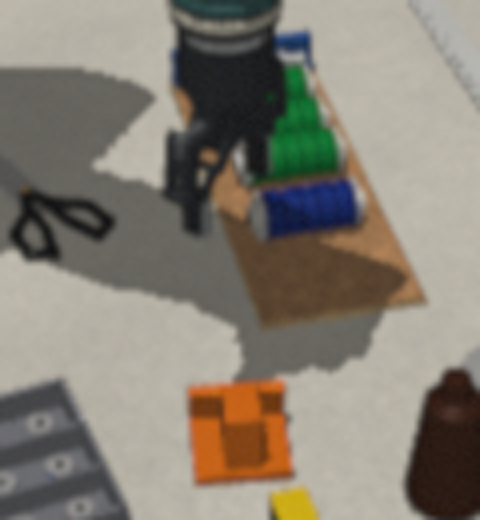

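```bash
python3 go.py .6220 -.0885 .12 92.2
```

```text
t 10.4 pos [ 0.5076 -0.2853  0.2051] jaw 48.67 toolY [ 5.0e-04 -1.2e-03 -1.0e+00] F [0.5 0.8 0.6] w 0.996 j [-0.65  0.37  0.01  1.2  -0.    0.07]
turn [  0.05 -43.53  -0.06] shift [0.2234 0.0849 0.0441] toolX [ 0.66   0.751 -0.001] toolZ [-0.751  0.66  -0.001]
```

```bash
python3 -m creep '[[[0,-43.5,0],[0.2234,0,0.0441],-0.45],[[0,-43.5,0],[0.2234,0,0.0441],-0.45],[[0,-43.5,0],[0.2234,0.02,0.0441],-0.45],[[0,-43.5,0],[0.2234,0.06,0.0441],-0.45],[[0,-43.5,0],[0.2234,0.085,0.0441],-0.45]]';  python3 go.py .6220 -.0885 .0345 92.2
```

```text
time: 10.9
position: [0.6204, -0.0875, 0.1295]
ee_rot: [0.489, 0.513, -0.511, -0.487]
force: [1.1, -0.2, -0.6]
gripper_width: 0.721
t 10.9 pos [ 0.6204 -0.0875  0.1295] jaw 92.73 toolY [ 3.9e-03 -8.0e-04 -1.0e+00] F [ 1.1 -0.2 -0.6] w 0.721 j [-0.27  0.49 -0.02  1.06  0.   -0.32]
turn [ 0.22  0.53 -0.06] shift [-0.001   0.095  -0.0011] toolX [-0.048  0.999 -0.001] toolZ [-0.999 -0.048 -0.004]
```

```bash
python3 -m creep '[[[0,0,0],[0,0,0],-0.45],[[0,0,0],[0,0.03,0],-0.45],[[0,0,0],[0,0.06,0],-0.45],[[0,0,0],[0,0.08,0],-0.45],[[0,0,0],[0,0.08,0],-0.45]]';  python3 go.py .6220 -.0885 .036 92.2
```

```text
time: 11.4
position: [0.6169, -0.0901, 0.0469]
ee_rot: [-0.489, -0.509, 0.51, 0.492]
force: [0.0, 1.1, 0.1]
gripper_width: 0.726
t 11.4 pos [ 0.6169 -0.0901  0.0469] jaw 92.16 toolY [-3.7e-03  9.0e-04 -1.0e+00] F [0.  1.1 0.1] w 0.726 j [-0.28  0.55 -0.15  0.88 -0.   -0.31]
turn [-0.21 -0.04  0.06] shift [ 0.0014  0.0109 -0.0052] toolX [-0.038  0.999  0.001] toolZ [-0.999 -0.038  0.004]
```

```bash
python3 -m creep '[[[-0.2,0,0],[0.0015,0.005,-0.005],-0.45],[[-0.2,0,0],[0.0015,0.010,-0.005],-0.45],[[-0.2,0,0],[0.0015,0.010,-0.005],-0.45],[[-0.2,0,0],[0.0015,0.010,-0.005],-0.45],[[-0.2,0,0],[0.0015,0.010,-0.005],-0.45]]';  python3 go.py .6220 -.0885 .036 92.2
```

```text
time: 11.9
position: [0.6234, -0.089, 0.0393]
ee_rot: [0.492, 0.51, -0.508, -0.489]
force: [0.1, -0.8, 0.2]
gripper_width: 0.727
t 11.9 pos [ 0.6234 -0.089   0.0393] jaw 92.14 toolY [ 4.1e-03 -2.0e-04 -1.0e+00] F [ 0.1 -0.8  0.2] w 0.727 j [-0.27  0.56 -0.15  0.86  0.   -0.31]
turn [ 0.24 -0.06 -0.02] shift [0.0005 0.0033 0.0014] toolX [-0.037  0.999 -0.   ] toolZ [-0.999 -0.037 -0.004]
```

```bash
python3 -m creep '[[[0.2,0,0],[0,0.003,0],-0.45],[[0.2,0,0],[0,0.003,0],1],[[0.2,0,0],[0,0.003,0],1],[[0.2,0,0],[0,0.003,0],1],[[0.2,0,0],[0,0.003,0],1]]'; python3 go.py .622 -.0885 .036 92.2; python3 -m creep '[[[0,0,0],[0,-0.005,0],1],[[0,0,0],[0,-0.01,0],1],[[0,0,0],[0,-0.01,-0.003],1],[[0,0,0],[0,-0.01,-0.005],1],[[0,0,0],[0,-0.01,-0.005],1]]'; python3 go.py .627 -.0885 .046 92.2
```

```text
time: 12.4
position: [0.6232, -0.0889, 0.036]
ee_rot: [-0.491, -0.509, 0.509, 0.49]
force: [-1.5, -0.2, 4.2]
gripper_width: 0.518
t 12.4 pos [ 0.6232 -0.0889  0.036 ] jaw 92.15 toolY [ 2.e-04 -3.e-04 -1.e+00] F [-1.5 -0.2  4.2] w 0.518 j [-0.27  0.57 -0.15  0.86 -0.   -0.31]
turn [ 0.01 -0.05 -0.02] shift [0.0004 0.     0.0012] toolX [-0.037  0.999 -0.   ] toolZ [-0.999 -0.037 -0.   ]
time: 12.9
position: [0.6285, -0.0887, 0.0457]
ee_rot: [-0.491, -0.509, 0.509, 0.49]
force: [-0.3, -0.5, -1.7]
gripper_width: 0.519
t 12.9 pos [ 0.6285 -0.0887  0.0457] jaw 92.15 toolY [ 1.e-04 -2.e-04 -1.e+00] F [-0.3 -0.5 -1.7] w 0.519 j [-0.27  0.56 -0.12  0.89 -0.   -0.31]
turn [ 0.01 -0.05 -0.01] shift [ 0.0002 -0.0003  0.0015] toolX [-0.037  0.999 -0.   ] toolZ [-0.999 -0.037 -0.   ]
```

```bash
python3 -m creep '[[[0,0,0],[0,0.005,0],1],[[0,0,0],[0,0.008,0],1],[[0,0,0],[0,0.009,0],1],[[0,0,0],[0,0.0095,0],1],[[0,0,0],[0,0.0095,0],1]]'; python3 -m creep '[[[0,0,0],[0,0.0005,0],1],[[0,0,0],[0,0.0005,0],1],[[0,0,0],[0,0.0005,0],-0.45],[[0,0,0],[0,0.0005,0],-0.45],[[0,0,0],[0,0.0005,0],-0.45]]';python3 -m creep '[[[0,0,0],[0,0,0],-0.45],[[0,0,0],[0,-0.02,0],-0.45],[[0,0,0],[0,-0.05,0],-0.45],[[0,0,0],[0,-0.1,0],-0.45],[[0,0,0],[0,-0.14,0],-0.45]]';  python3 go.py .46 -.26 .19 -6.4
```

```text
time: 13.4
position: [0.6281, -0.0887, 0.0363]
ee_rot: [-0.491, -0.509, 0.509, 0.491]
force: [0.2, 0.5, -2.4]
gripper_width: 0.519
time: 13.9
position: [0.6283, -0.0887, 0.0359]
ee_rot: [-0.491, -0.509, 0.509, 0.49]
force: [-0.0, -0.3, -0.6]
gripper_width: 0.728
time: 14.4
position: [0.6281, -0.0886, 0.1782]
ee_rot: [0.491, 0.509, -0.509, -0.49]
force: [1.0, -0.0, 1.0]
gripper_width: 0.723
t 14.4 pos [ 0.6281 -0.0886  0.1782] jaw 92.14 toolY [ 7.e-04 -4.e-04 -1.e+00] F [ 1. -0.  1.] w 0.723 j [-0.27  0.48  0.1   1.2  -0.   -0.31]
turn [ 2.000e-02 -8.146e+01 -5.000e-02] shift [-0.165  -0.0118  0.1744] toolX [-0.037  0.999 -0.   ] toolZ [-0.999 -0.037 -0.001]
```

Next I'll move towards the chock, staying clear of it, and check the blue spool's placement.

```bash
python3 -m creep '[[[0,49,0],[-0.15,-0.03,0.2],-1],[[0,49,0],[-0.15,-0.03,0.2],-1],[[0,49,0],[-0.15,-0.03,0.2],-1],[[0,49,0],[-0.15,-0.03,0.2],-1],[[0,49,0],[-0.15,-0.03,0.2],-1]]'
python3 - <<'E'
from m5 import *
im=save("top","t6.png",(200,170,420,290),3.6); save("side","s6.png",(220,170,340,300),4)
greens(im,(278,304))
E
python3 go.py .4995 -.366 .16 -6.4
```

```text
time: 14.9
position: [0.4337, -0.2456, 0.206]
ee_rot: [0.644, 0.292, -0.292, -0.644]
force: [1.0, -1.7, 1.1]
gripper_width: 1.001
278 [621.3  -4.2] 2.11 22.5 428.7
304 [623.  -91.2] 1.99 37.2 414.2
t 15.0 pos [ 0.4321 -0.2478  0.2066] jaw 48.59 toolY [ 2.0e-04 -1.6e-03 -1.0e+00] F [ 0.5 -0.2 -0.5] w 1.002 j [-0.68  0.23 -0.2   1.14 -0.    0.04]
turn [ 9.000e-02  5.499e+01 -2.000e-02] shift [-0.044   0.0468 -0.1287] toolX [ 0.661  0.75  -0.001] toolZ [-0.75   0.661 -0.001]
```

View pics/t6.png

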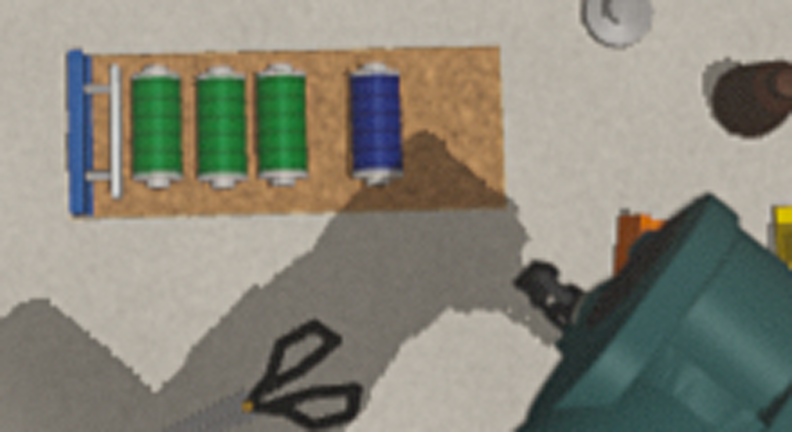

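```bash
python3 -m creep '[[[0,42,0],[-0.042,0.03,-0.128],-1],[[0,42,0],[-0.042,0.03,-0.128],-1],[[0,42,0],[-0.042,0.03,-0.128],-1],[[0,42,0],[-0.042,0.03,-0.128],-1],[[0,42,0],[-0.042,0.03,-0.128],-1]]'
python3 go.py .4995 -.364 .14 -6.4
```

```text
time: 15.5
position: [0.5053, -0.3609, 0.1745]
ee_rot: [-0.706, -0.042, 0.042, 0.706]
force: [-0.5, 0.6, -0.3]
gripper_width: 1.001
t 15.5 pos [ 0.5053 -0.3609  0.1745] jaw 6.83 toolY [-8.e-04  8.e-04 -1.e+00] F [-0.5  0.6 -0.3] w 1.001 j [-0.75  0.46  0.06  1.17  0.    0.7 ]
turn [-0.05 13.23 -0.05] shift [-0.0061  0.0345 -0.0024] toolX [ 0.993  0.119 -0.001] toolZ [-0.119  0.993  0.001]
```

```bash
python3 -m creep '[[[0,13.2,0],[-0.004,0.03,-0.003],-1],[[0,13.2,0],[-0.004,0.04,-0.003],-1],[[0,13.2,0],[-0.004,0.04,-0.003],-1],[[0,13.2,0],[-0.004,0.04,-0.003],-1],[[0,13.2,0],[-0.004,0.04,-0.003],-1]]'
python3 go.py .4995 -.364 .042 -6.4
python3 - <<'E'
from h import *
save("side","s7.png",(230,200,350,310),5)
save("top","t7.png",(330,190,450,280),5)
E
```

```text
time: 16.0
position: [0.5017, -0.364, 0.1366]
ee_rot: [0.707, -0.036, 0.037, -0.706]
force: [-0.1, 0.3, 0.5]
gripper_width: 1.0
t 16.0 pos [ 0.5017 -0.364   0.1366] jaw -5.89 toolY [ 0.001  -0.0011 -1.    ] F [-0.1  0.3  0.5] w 1.0 j [-0.76  0.47 -0.02  1.08 -0.    0.91]
turn [0.05 0.51 0.06] shift [-0.0022  0.0946 -0.0001] toolX [ 0.995 -0.103  0.001] toolZ [ 0.103  0.995 -0.001]
```

View pics/s7.png

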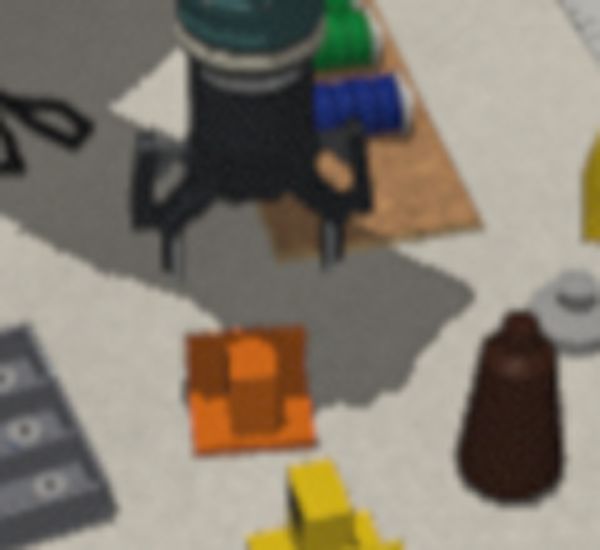

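View pics/t7.png

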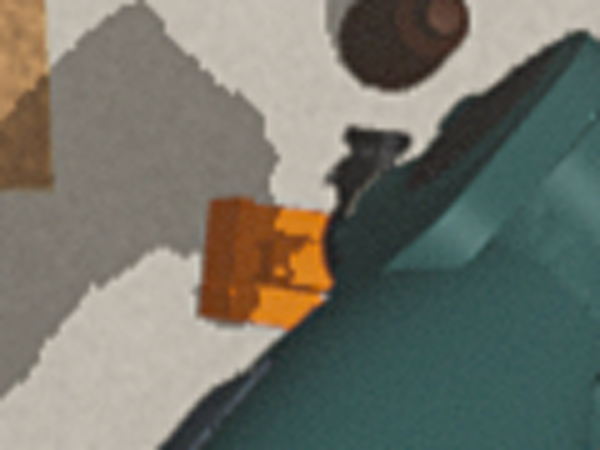

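```bash
python3 -m creep '[[[0,0.4,0],[-0.001,0.04,0],-1],[[0,0.4,0],[-0.001,0.075,0],-1],[[0,0.4,0],[-0.001,0.093,0],-1],[[0,0.4,0],[-0.001,0.093,0],-1],[[0,0.4,0],[-0.001,0.093,0],-1]]'
python3 go.py .4995 -.364 .042 -6.4
python3 - <<'E'
from h import *
save("side","s8.png",(230,220,350,310),5)
E
```

```text
time: 16.6
position: [0.5005, -0.3641, 0.0436]
ee_rot: [0.706, -0.039, 0.04, -0.706]
force: [-0.3, -0.5, 0.1]
gripper_width: 1.001
t 16.6 pos [ 0.5005 -0.3641  0.0436] jaw -6.4 toolY [ 5.e-04 -7.e-04 -1.e+00] F [-0.3 -0.5  0.1] w 1.001 j [-0.76  0.54 -0.17  0.86 -0.    0.92]
turn [ 0.04 -0.    0.03] shift [-0.001   0.0016 -0.    ] toolX [ 0.994 -0.112  0.001] toolZ [ 0.112  0.994 -0.001]
```

View pics/s8.png

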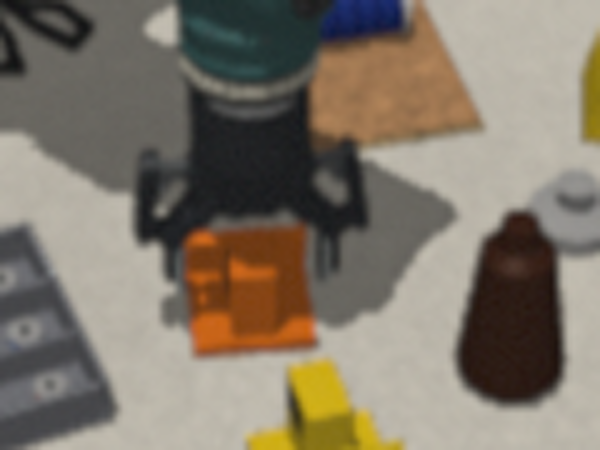

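Run:
```python
from h import *
for P in([.5005+.05,-.369,.042],[.5005-.05,-.359,.042],[.5005,-.364,.043],[.5005,-.364,.068],[.4995-.0005,-.389,.0],[.5,-.387,.068],[.5,-.387,.012],[.5,-.341,.068]): print(P,((proj("side",P)-[230,220]+.5)*5).round(0))
```

```text
[0.5505, -0.369, 0.042] [327. 273.]
[0.45049999999999996, -0.359, 0.042] [171. 285.]
[0.5005, -0.364, 0.043] [249. 278.]
[0.5005, -0.364, 0.068] [249. 249.]
[0.499, -0.389, 0.0] [255. 353.]
[0.5, -0.387, 0.068] [255. 274.]
[0.5, -0.387, 0.012] [256. 338.]
[0.5, -0.341, 0.068] [241. 225.]
```

```bash
python3 -m creep '[[[0,0,0],[0,0,0],1],[[0,0,0],[0,0,0],1],[[0,0,0],[0,0,0],1],[[0,0,0],[0,0,0],1],[[0,0,0],[0,0,0],1]]'; python3 -m creep '[[[0,0,0],[0,0,0],1],[[0,0,0],[0,-0.005,0],1],[[0,0,0],[0,-0.02,0],1],[[0,0,0],[0,-0.05,0],1],[[0,0,0],[0,-0.08,0],1]]'
python3 go.py .626 -.17 .13 2
python3 - <<'E'
from h import *
save("side","s9.png",(230,190,350,310),5)
save("top","t9.png",(330,190,450,280),5)
E
```

```text
time: 17.15
position: [0.5004, -0.364, 0.0432]
ee_rot: [0.706, -0.039, 0.04, -0.706]
force: [0.2, 0.5, 4.5]
gripper_width: 0.346
time: 17.65
position: [0.4996, -0.3633, 0.1232]
ee_rot: [-0.706, 0.04, -0.039, 0.706]
force: [0.3, 0.4, -3.8]
gripper_width: 0.341
t 17.65 pos [ 0.4996 -0.3633  0.1232] jaw -6.43 toolY [-0.0015  0.0012 -1.    ] F [ 0.3  0.4 -3.8] w 0.341 j [-0.76  0.48 -0.05  1.05 -0.    0.92]
turn [-0.06 -8.43 -0.09] shift [ 0.104  -0.0068  0.2062] toolX [ 0.994 -0.112 -0.002] toolZ [0.112 0.994 0.001]
```

View pics/s9.png

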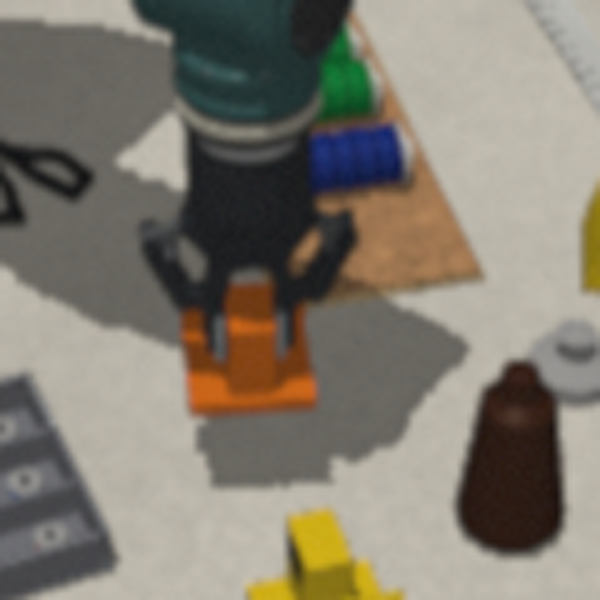

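View pics/t9.png

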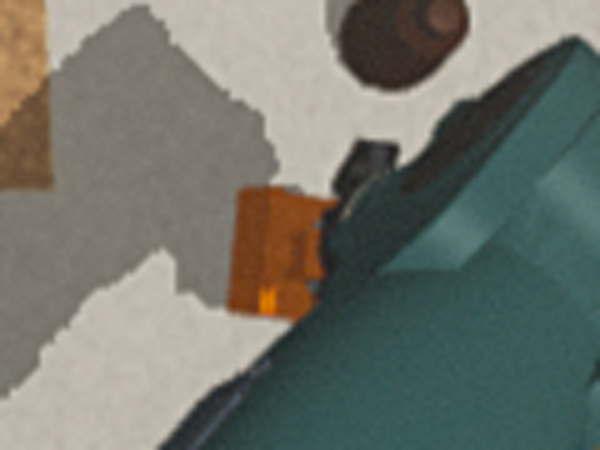

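```bash
python3 -m creep '[[[0,-8.4,0],[0.1037,0,0.2042],1],[[0,-8.4,0],[0.1037,0,0.2042],1],[[0,-8.4,0],[0.1037,0,0.2042],1],[[0,-8.4,0],[0.1037,0,0.2042],1],[[0,-8.4,0],[0.1037,0,0.2042],1]]'; python3 -m creep '[[[0,0,0],[0,0,0],1],[[0,0,0],[0,0,0],1],[[0,0,0],[0,0,0],1],[[0,0,0],[0,0,0],1],[[0,0,0],[0,0,0],1]]'
python3 go.py .6255 -.172 .075 2
```

```text
time: 18.25
position: [0.627, -0.1691, 0.1214]
ee_rot: [-0.707, -0.012, 0.013, 0.707]
force: [0.3, -2.1, -4.5]
gripper_width: 0.343
time: 18.75
position: [0.6256, -0.1733, 0.1226]
ee_rot: [0.707, 0.012, -0.012, -0.707]
force: [-0.2, 0.2, -4.0]
gripper_width: 0.343
t 18.75 pos [ 0.6256 -0.1733  0.1226] jaw 1.9 toolY [-1.e-04 -2.e-04 -1.e+00] F [-0.2  0.2 -4. ] w 0.343 j [-0.4   0.53  0.04  1.08 -0.    1.14]
turn [ 0.01 -0.1  -0.01] shift [-0.0001  0.0476  0.0013] toolX [ 0.999  0.033 -0.   ] toolZ [-0.033  0.999 -0.   ]
```

```bash
python3 -m creep '[[[0,0,0],[0,0.03,0.001],1],[[0,0,0],[0,0.05,0.001],1],[[0,0,0],[0,0.06,0.001],1],[[0,0,0],[0,0.06,0.001],1],[[0,0,0],[0,0.06,0.001],1]]'; python3 go.py .6255 -.172 .0532 2
python3 - <<'E'
from h import *
save("side","s10.png",(250,150,370,270),5)
save("top","t10.png",(220,170,360,250),5)
E
```

```text
time: 19.25
position: [0.6263, -0.1718, 0.0634]
ee_rot: [0.707, 0.012, -0.012, -0.707]
force: [0.9, 0.0, -4.5]
gripper_width: 0.343
t 19.25 pos [ 0.6263 -0.1718  0.0634] jaw 1.95 toolY [ 8.e-04 -5.e-04 -1.e+00] F [ 0.9  0.  -4.5] w 0.343 j [-0.39  0.57 -0.05  0.95 -0.    1.14]
turn [ 0.03 -0.05  0.04] shift [-0.0008  0.0102 -0.0001] toolX [0.999 0.034 0.001] toolZ [-0.034  0.999 -0.001]
```

View pics/s10.png

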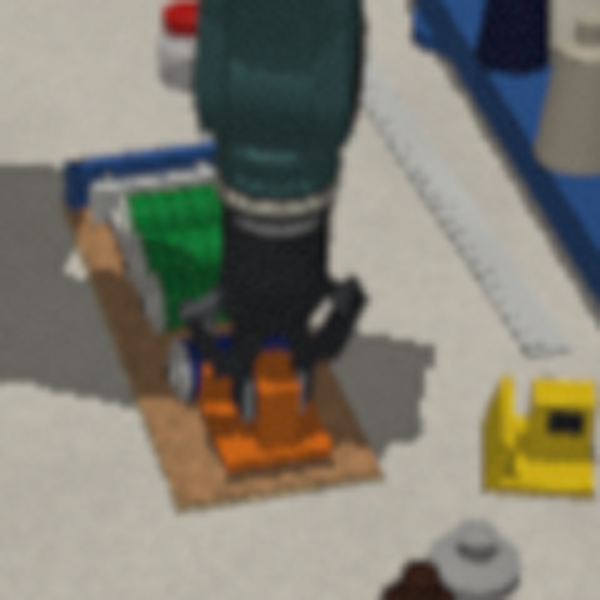

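View pics/t10.png

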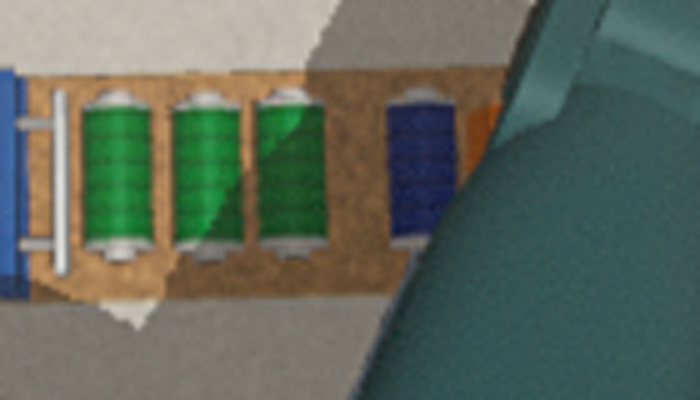

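```bash
python3 -m creep '[[[0,0,0],[0,0.004,0],1],[[0,0,0],[0,0.006,0],1],[[0,0,0],[0,0.007,0],1],[[0,0,0],[0,0.008,0],1],[[0,0,0],[0,0.008,0],1]]'; python3 -m creep '[[[0,0,0],[0,0.001,0],1],[[0,0,0],[0,0.001,0],1],[[0,0,0],[0,0.002,0],1],[[0,0,0],[0,0.002,0],1],[[0,0,0],[0,0.002,0],1]]'; python3 go.py .6255 -.172 .0532 2
```

```text
time: 19.85
position: [0.626, -0.1714, 0.0545]
ee_rot: [0.707, 0.012, -0.012, -0.707]
force: [-0.9, 0.1, -4.0]
gripper_width: 0.346
time: 20.35
position: [0.6261, -0.1716, 0.0533]
ee_rot: [0.707, 0.012, -0.012, -0.707]
force: [-4.0, -1.0, 5.8]
gripper_width: 0.343
t 20.35 pos [ 0.6261 -0.1716  0.0533] jaw 1.97 toolY [ 5.e-04 -6.e-04 -1.e+00] F [-4.  -1.   5.8] w 0.343 j [-0.39  0.58 -0.07  0.92 -0.    1.14]
turn [ 0.03 -0.03  0.03] shift [-0.0006  0.0001 -0.0004] toolX [0.999 0.034 0.001] toolZ [-0.034  0.999 -0.001]
```

```bash
python3 -m creep '[[[0,0,0],[0,-0.0006,0.002],1],[[0,0,0],[0,-0.0006,0.005],1],[[0,0,0],[0,-0.0006,0.009],1],[[0,0,0],[0,-0.0006,0.013],1],[[0,0,0],[0,-0.0006,0.017],1]]'; python3 -m creep '[[[0,0,0],[0,0,0.004],1],[[0,0,0],[0,0,0.008],1],[[0,0,0],[0,0,0.012],1],[[0,0,0],[0,0,0.016],1],[[0,0,0],[0,0,0.018],1]]'; python3 go.py .62 -.09 .053 2
python3 - <<'E'
from h import *
save("side","s11.png",(250,150,370,270),5)
save("top","t11.png",(220,170,360,250),5)
E
```

```text
time: 20.85
position: [0.6257, -0.1543, 0.0534]
ee_rot: [0.707, 0.012, -0.012, -0.707]
force: [-0.3, -4.1, 2.0]
gripper_width: 0.342
time: 21.35
position: [0.6249, -0.1362, 0.0534]
ee_rot: [0.707, 0.012, -0.012, -0.707]
force: [-0.6, -4.6, 3.8]
gripper_width: 0.342
t 21.35 pos [ 0.6249 -0.1362  0.0534] jaw 1.98 toolY [ 3.e-04 -4.e-04 -1.e+00] F [-0.6 -4.6  3.8] w 0.342 j [-0.34  0.56 -0.1   0.91 -0.    1.19]
turn [ 0.02 -0.02  0.02] shift [-0.0033  0.0004  0.0463] toolX [0.999 0.035 0.   ] toolZ [-0.035  0.999 -0.   ]
```

View pics/t11.png

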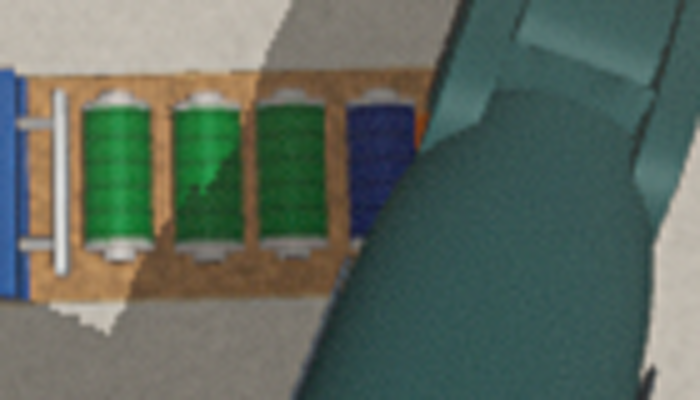

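View pics/s11.png

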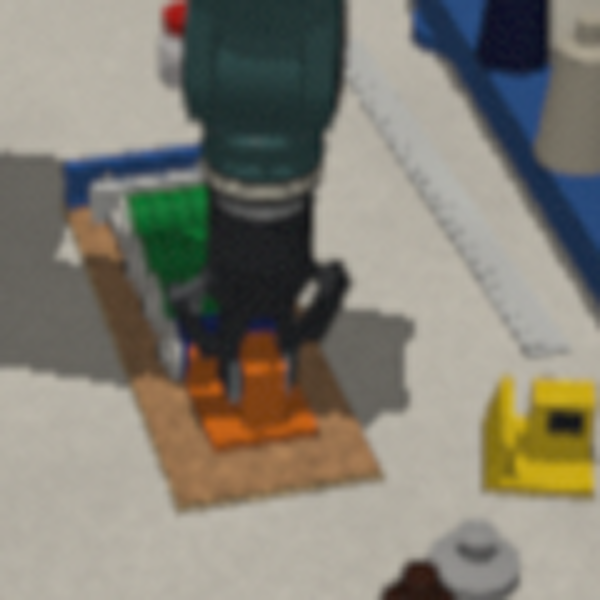

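```bash
python3 -m creep '[[[0,0,0],[0,0,0.004],1],[[0,0,0],[0,0,0.008],1],[[0,0,0],[0,0,0.012],1],[[0,0,0],[0,0,0.016],1],[[0,0,0],[0,0,0.019],1]]'; python3 -m creep '[[[0,0,0],[0,0,0.003],1],[[0,0,0],[0,0,0.006],1],[[0,0,0],[0,0,0.009],1],[[0,0,0],[0,0,0.012],1],[[0,0,0],[0,0,0.014],1]]'; python3 go.py .62 -.09 .053 2
python3 - <<'E'
from h import *
save("top","t12.png",(220,170,360,250),5)
E
```

```text
time: 21.95
position: [0.6243, -0.1177, 0.0534]
ee_rot: [0.707, 0.012, -0.012, -0.707]
force: [0.1, -5.1, 4.7]
gripper_width: 0.339
time: 22.45
position: [0.6238, -0.1037, 0.0534]
ee_rot: [0.707, 0.012, -0.012, -0.707]
force: [-0.5, -5.8, 5.3]
gripper_width: 0.347
t 22.45 pos [ 0.6238 -0.1037  0.0534] jaw 1.96 toolY [ 3.e-04 -7.e-04 -1.e+00] F [-0.5 -5.8  5.3] w 0.347 j [-0.29  0.55 -0.12  0.9  -0.    1.24]
turn [ 0.04 -0.04  0.01] shift [-0.0033  0.0003  0.0138] toolX [0.999 0.034 0.   ] toolZ [-0.034  0.999 -0.001]
```

View pics/t12.png

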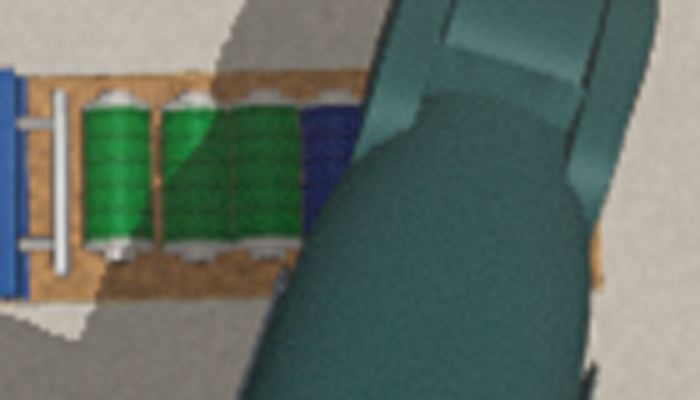

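```bash
python3 -m creep '[[[0,0,0],[0,0,0.0015],1],[[0,0,0],[0,0,0.003],1],[[0,0,0],[0,0,0.0045],1],[[0,0,0],[0,0,0.006],1],[[0,0,0],[0,0,0.0075],1]]'; python3 -m creep '[[[0,0,0],[0,0,0.0005],1],[[0,0,0],[0,0,0.001],1],[[0,0,0],[0,0,0.0015],1],[[0,0,0],[0,0,0.002],1],[[0,0,0],[0,0,0.0025],1]]'
```

```text
time: 23.0
position: [0.6236, -0.0965, 0.0534]
ee_rot: [0.707, 0.012, -0.012, -0.707]
force: [-0.6, -6.1, 4.9]
gripper_width: 0.345
time: 23.5
position: [0.6235, -0.094, 0.0534]
ee_rot: [0.707, 0.012, -0.012, -0.707]
force: [-1.2, -6.1, 5.7]
gripper_width: 0.345
```

```bash
python3 -m creep '[[[0,0,0],[0,0,0.0005],1],[[0,0,0],[0,0,0.001],1],[[0,0,0],[0,0,0.0015],1],[[0,0,0],[0,0,0.002],1],[[0,0,0],[0,0,0.0025],1]]'
python3 - <<'E'
from h import *
save("top","t13.png",(220,170,360,250),5)
E
```

```text
time: 24.0
position: [0.6234, -0.0915, 0.0534]
ee_rot: [0.707, 0.012, -0.012, -0.707]
force: [0.8, -6.3, 5.1]
gripper_width: 0.345
```

View pics/t13.png

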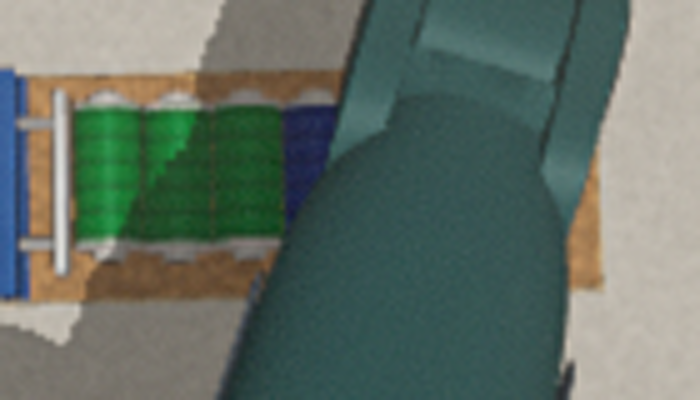

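```bash
python3 -m creep '[[[0,0,0],[0,0,0.0004],1],[[0,0,0],[0,0,0.0008],1],[[0,0,0],[0,0,0.0012],1],[[0,0,0],[0,0,0.0016],1],[[0,0,0],[0,0,0.002],1]]'; python3 -m creep '[[[0,0,0],[0,0,0.0002],1],[[0,0,0],[0,0,0.0004],1],[[0,0,0],[0,0,0.0006],1],[[0,0,0],[0,0,0.0008],1],[[0,0,0],[0,0,0.001],1]]'
```

```text
time: 24.55
position: [0.6233, -0.0895, 0.0534]
ee_rot: [0.707, 0.012, -0.012, -0.707]
force: [-0.0, -6.5, 4.9]
gripper_width: 0.347
time: 25.05
position: [0.6233, -0.0885, 0.0534]
ee_rot: [0.707, 0.012, -0.012, -0.707]
force: [0.7, -6.3, 5.3]
gripper_width: 0.342
```

```bash
python3 -m creep '[[[0,0,0],[0,0,0.0002],1],[[0,0,0],[0,0,0.0004],1],[[0,0,0],[0,0,0.0006],1],[[0,0,0],[0,0,0.0008],1],[[0,0,0],[0,0,0.001],1]]'
```

```text
time: 25.55
position: [0.6233, -0.0875, 0.0534]
ee_rot: [0.707, 0.012, -0.012, -0.707]
force: [-0.8, -5.5, 5.4]
gripper_width: 0.341
```

```bash
python3 -m creep '[[[0,0,0],[0,0,0.0002],1],[[0,0,0],[0,0,0.0004],1],[[0,0,0],[0,0,0.0006],1],[[0,0,0],[0,0,0.0008],1],[[0,0,0],[0,0,0.001],1]]'
```

```text
time: 26.05
position: [0.6233, -0.0872, 0.0536]
ee_rot: [0.708, 0.012, -0.012, -0.706]
force: [-0.8, -11.5, 5.1]
gripper_width: 0.345
```

```bash
python3 -m creep '[[[0,0,0],[0,0,0.0002],1],[[0,0,0],[0,0,0.0004],1],[[0,0,0],[0,0,0.0004],1],[[0,0,0],[0,0,0.0004],1],[[0,0,0],[0,0,0.0004],1]]'; python3 -c "
from h import *;print(get_state()['force'],get_state()['position'])"
```

```text
time: 26.55
position: [0.6233, -0.0871, 0.0536]
ee_rot: [0.708, 0.012, -0.012, -0.706]
force: [-1.2, -12.5, 6.3]
gripper_width: 0.346
[ -1.24806923 -12.50975064   6.26848455] [ 0.62327265 -0.08714617  0.0535754 ]
```

```bash
python3 -m creep '[[[0,0,0],[0,0,0.0003],1],[[0,0,0],[0,0,0.0006],1],[[0,0,0],[0,0,0.0008],1],[[0,0,0],[0,0,0.0008],1],[[0,0,0],[0,0,0.0008],1]]'
python3 - <<'E'
from h import *
s=get_state();print(s['force'],s['moment'],R.from_quat(s['ee_rot']).as_matrix()[:,1])
save("top","t14.png",(220,170,360,250),5)
save("side","s14.png",(250,150,370,270),5)
E
```

```text
time: 27.05
position: [0.6233, -0.087, 0.0537]
ee_rot: [0.709, 0.012, -0.012, -0.705]
force: [-1.8, -16.6, 6.8]
gripper_width: 0.342
[ -1.75553554 -16.60586729   6.80876452] [-3.44691623  0.22784816  0.10350136] [ 4.37041483e-04 -4.43639202e-03 -9.99990064e-01]
```

View pics/t14.png

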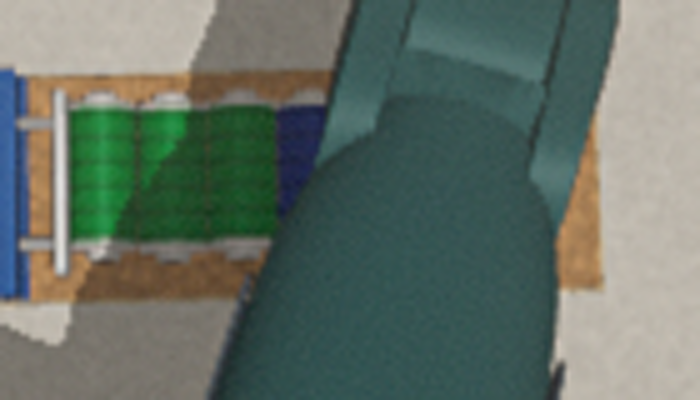

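View pics/s14.png

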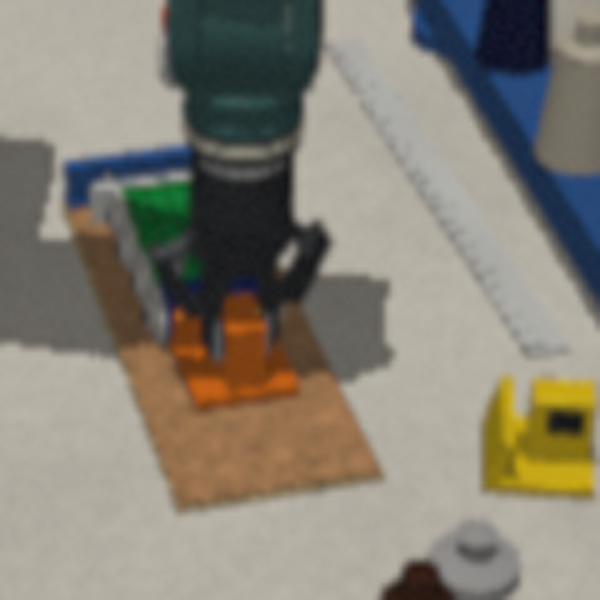

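```bash
python3 -m creep '[[[0,0,0],[0,0,0],1],[[0,0,0],[0,0,0],1],[[0,0,0],[0,0,0],1],[[0,0,0],[0,0,0],1],[[0,0,0],[0,0,0],1]]'; python3 -m creep '[[[0,0,0],[0,0,0],-0.3],[[0,0,0],[0,0,0],-0.3],[[0,0,0],[0,0,0],-0.3],[[0,0,0],[0,0,0],-0.3],[[0,0,0],[0,0,0],-0.3]]'; python3 go.py .6233 -.088 .2 2
```

```text
time: 27.65
position: [0.6233, -0.087, 0.0537]
ee_rot: [0.709, 0.012, -0.012, -0.705]
force: [-2.0, -16.3, 6.4]
gripper_width: 0.346
time: 28.15
position: [0.623, -0.0846, 0.0531]
ee_rot: [-0.707, -0.012, 0.012, 0.707]
force: [-0.4, 0.0, 0.4]
gripper_width: 0.651
t 28.15 pos [ 0.623  -0.0846  0.0531] jaw 1.99 toolY [-3.e-04  1.e-04 -1.e+00] F [-0.4  0.   0.4] w 0.651 j [-0.26  0.55 -0.13  0.9   0.    1.27]
turn [-0.01 -0.01 -0.01] shift [ 0.0002 -0.1469 -0.0034] toolX [ 0.999  0.035 -0.   ] toolZ [-0.035  0.999  0.   ]
```

Released cleanly. I'll lift straight up, back away and look.

```bash
python3 -m creep '[[[0,0,0],[0,-0.015,0],-0.3],[[0,0,0],[0,-0.04,0],-0.3],[[0,0,0],[0,-0.08,0],-0.3],[[0,0,0],[0,-0.12,0],-0.3],[[0,0,0],[0,-0.15,0],-0.3]]'; python3 -m creep '[[[0,0,0],[-0.1,-0.02,-0.2],-0.3],[[0,0,0],[-0.1,-0.02,-0.2],-0.3],[[0,0,0],[-0.1,-0.02,-0.2],-0.3],[[0,0,0],[-0.1,-0.02,-0.2],-0.3],[[0,0,0],[-0.1,-0.02,-0.2],-0.3]]'; python3 -m creep '[[[0,0,0],[-0.08,0,-0.1],-0.3],[[0,0,0],[-0.08,0,-0.1],-0.3],[[0,0,0],[-0.08,0,-0.1],-0.3],[[0,0,0],[-0.08,0,-0.1],-0.3],[[0,0,0],[-0.08,0,-0.1],-0.3]]'
python3 - <<'E'
from m5 import *
im=save("top","t15.png",(220,170,360,250),5)
save("side","s15.png",(250,150,370,270),5)
E
```

```text
time: 28.65
position: [0.6232, -0.0847, 0.2058]
ee_rot: [0.707, 0.013, -0.012, -0.707]
force: [0.2, 0.2, -0.5]
gripper_width: 0.654
time: 29.15
position: [0.5284, -0.2911, 0.2236]
ee_rot: [0.707, 0.011, -0.011, -0.707]
force: [0.7, -0.0, 0.5]
gripper_width: 0.651
time: 29.65
position: [0.4532, -0.391, 0.2232]
ee_rot: [-0.707, -0.012, 0.012, 0.707]
force: [0.1, -0.8, 0.2]
gripper_width: 0.651
```

View pics/t15.png

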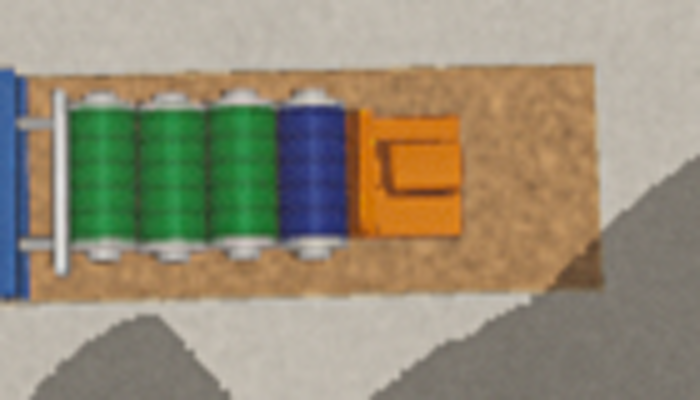

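View pics/s15.png

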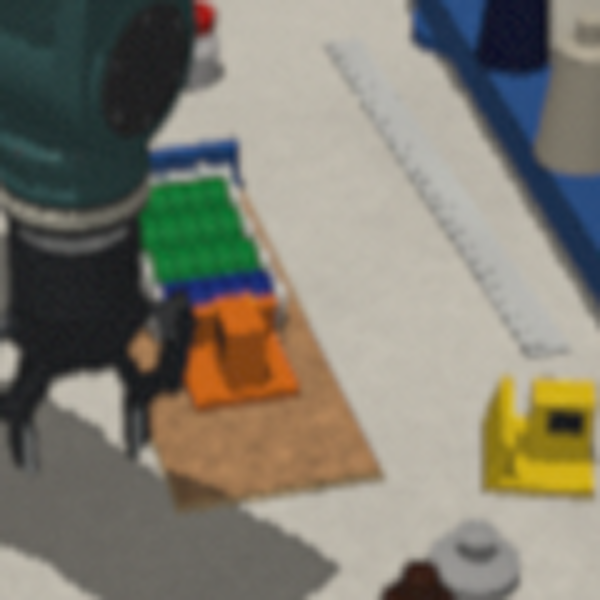

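Run:
```python
from m5 import *
import m4
im=get_image("top")
U=[220+c/5 for c in(104,173,243,312)]
g=greens(im,[int(round(u)) for u in U])
g=np.array(g);print("spacing",np.linalg.norm(np.diff(g[:,:2],axis=0),axis=1).round(4))
b=(287,184,318,224);c=im[b[1]:b[3],b[0]:b[2]]
h=cv2.cvtColor(cv2.resize(c,None,fx=K,fy=K),cv2.COLOR_RGB2HSV)
m=cv2.inRange(h,(3,185,60),(18,255,255));n,l,s,_=cv2.connectedComponentsWithStats(m);m=np.uint8(l==1+np.argmax(s[1:,4]))*255
p,e,a=fit("top",m,CHOCK,b,.01,[.622,-.075,.03]);print("chock",p[:2].round(4),np.degrees(p[2]).round(2),e,a, "blue-chock",np.linalg.norm(g[3,:2]-p[:2]))
for u in(233.4,233.9): print("pad",back("top",(u,206),.046)[:2])
```

```text
Traceback (most recent call last):
  File "m4.py", line 9, in <module>
    bb=(160,235,188,272);mb=dmask(bb,125,45)
                            ~~~~~^^^^^^^^^^^
  File "m4.py", line 8, in dmask
    n,l,s,_=cv2.connectedComponentsWithStats(m);return np.uint8(l==1+np.argmax(s[1:,4]))*255
                                                                     ~~~~~~~~~^^^^^^^^^
ValueError: attempt to get argmax of an empty sequence
```

Run:
```python
from m5 import *
im=get_image("top")
m0=None
for u in (240.8,254.6,268.6,282.4):
    b=(int(u)-20,184,int(u)+21,226)
# separable profile: blue/green fits via colour windows of single pitch
out=[]
for u,lo,hi in((240.8,(40,80,20),(85,255,255)),(254.6,(40,80,20),(85,255,255)),(268.6,(40,80,20),(85,255,255)),(282.4,(100,60,20),(135,255,255))):
    # row darkness profile between spools: column minima
    pass
pr=im[195:216].astype(float).mean((0,2))
print([(c,round(v)) for c,v in enumerate(pr) if 228<=c<=315])
b=(287,184,318,224)
h=cv2.cvtColor(cv2.resize(im[b[1]:b[3],b[0]:b[2]],None,fx=K,fy=K),cv2.COLOR_RGB2HSV)
m=cv2.inRange(h,(3,185,60),(18,255,255));n,l,s,_=cv2.connectedComponentsWithStats(m);m=np.uint8(l==1+np.argmax(s[1:,4]))*255
p,e,a=fit("top",m,CHOCK,b,.01,[.622,-.075,.03]);print("chock",p[:2].round(4),np.degrees(p[2]).round(2),e,a)
for u in(233.4,233.9): print("pad",back("top",(u,206),.046)[:2])
for u in (240.8,254.6,268.6,282.4): print(back("top",(u,205),.056)[:2].round(4))
print(get_state()["time"])
```

```text
[(228, 131), (229, 127), (230, 114), (231, 197), (232, 210), (233, 120), (234, 60), (235, 64), (236, 69), (237, 72), (238, 74), (239, 81), (240, 90), (241, 85), (242, 75), (243, 71), (244, 70), (245, 67), (246, 63), (247, 60), (248, 61), (249, 65), (250, 68), (251, 70), (252, 72), (253, 80), (254, 85), (255, 85), (256, 75), (257, 69), (258, 68), (259, 67), (260, 63), (261, 57), (262, 59), (263, 63), (264, 66), (265, 68), (266, 69), (267, 78), (268, 86), (269, 85), (270, 75), (271, 69), (272, 68), (273, 66), (274, 62), (275, 58), (276, 59), (277, 64), (278, 67), (279, 69), (280, 72), (281, 78), (282, 90), (283, 87), (284, 79), (285, 72), (286, 71), (287, 67), (288, 65), (289, 69), (290, 71), (291, 76), (292, 111), (293, 109), (294, 112), (295, 111), (296, 103), (297, 95), (298, 104), (299, 113), (300, 114), (301, 113), (302, 112), (303, 113), (304, 114), (305, 113), (306, 114), (307, 114), (308, 114), (309, 115), (310, 116), (311, 120), (312, 117), (313, 130), (314, 131), (315, 129)]
chock [ 0.6232 -0.0788] 0.67 94.6875 511.328125
pad [0.61227403 0.13997527]
pad [0.61229316 0.13834899]
[0.6146 0.1152]
[0.6151 0.0706]
[0.6157 0.0253]
[ 0.6162 -0.0194]
29.9
```

Run:
```python
from h import *
a=cv2.imread("pics/top0.png")[:,:,::-1];b=get_image("top")
d=cv2.absdiff(a,b).max(2)
for n,(u,v) in dict(jar=(162,183),navy=(96,272),weight=(372,173),brown=(411,196),shears=(284,275)).items(): print(n,d[v-14:v+15,u-14:u+15].mean().round(1))
cv2.imwrite("pics/end.png",b[:,:,::-1]);print(sign_off())
```

```text
jar 12.6
navy 9.9
weight 12.5
brown 9.1
shears 22.4
the job is handed in; nothing more can be done
None
```

View pics/end.png

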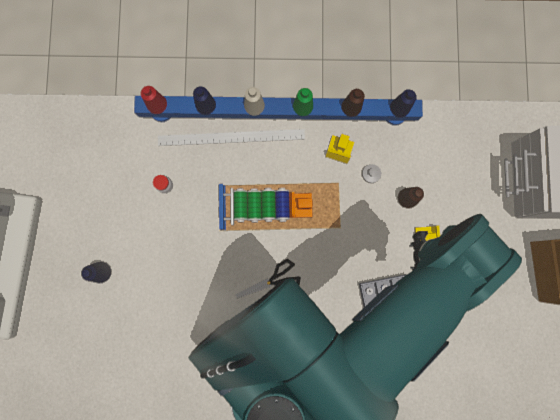

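The job is done and handed in at about 30 s of the 69 s limit; the sign-off gave no verdict.

**What I did:** I laid the blue spool on the cork at the open end of the row. The first placing was about 5 mm off the greens along its length, so I gripped it again and shifted it into line. I then set the orange chock flat and square behind it and pushed the row slowly towards the stop. Pushing the loose row took about 6 N. When it went solid the force climbed to about 16.5 N. I held that for about half a second, then opened the gripper and lifted straight off.

**Last checks:**
- **Row:** the spools sit evenly spaced, about 14 pixels apart. No gap shows at the pad or between the spools, and the spools kept their places when I let go. The pictures only resolve about 1 mm.
- **Chock:** it stands against the blue spool and looks flat and square in the pictures. A last fit of its outline put it at 0.7° where the board measures 2.0°, but that fit was poor, so I relied on the gripper, which held it at 2.0°.
- **Other things:** the jar, cones and weight are where they were in the end picture. The shears are partly hidden by the arm and its shadow, so I can't confirm them fully; the gripper never went down near them.

**Disagreements:** camera and robot positions disagreed by 2 to 5 mm, so I judged contact by force. The image networks also mixed the yellow look-alikes up with the chock, so I picked it out by colour.

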